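# Open the sliding-lid mould box and sort the moulds

## Task

Slide the lid of the sloping wooden box out along its tracks until it comes free, and lay it flat on the white cutting board with its handle up. Then take the two moulds out of the box and stand each one upright on the floor of the tray that holds its own kind: the round one with the round ones, the square one with the square ones. Let go of everything, and leave the moulds already in the trays and the other things on the worktop where they are.

Things in the scene. Friction and masses are not known exactly. Their poses are not given: they have to be found in the camera images.
- box: Pale wooden box fixed on a low steel stand, its mouth sloping 30 degrees down towards the robot. Origin on the worktop below it; x away from the robot (upslope), y along the lid's tracks to their open end, z up. Slope axes: u (upslope) = (0.866, 0, 0.5), mouth normal n = (-0.5, 0, 0.866). The lid comes out only towards +y; the -y end has a stop.
- box_floor (a point): Middle of the box's sloping inner floor, 52 mm above the box's origin (axes as the box). From here: cavity 116 mm along u, 244 mm along y, 46 mm deep along n; walls 16 mm thick at the sides. Lid's underside rests at n = 46 mm, between guides at u = +-68 mm (3 mm play each side), under lips at n = 56 to 62 mm (3 mm play); tracks end at y = +132 mm.
- box_bar (a point): Middle of a 12 mm thick steel bar parallel to y that stands over the upslope side of the box, at u = +80 mm, n = 186 mm from box_floor, on posts at y = +-122 mm. It is in the way of an upright gripper at the lid's handle; a gripper leaning along the mouth's normal passes beneath it.
- lid: Flat plywood lid in the box's tracks, 130 mm (its x, across the tracks) by 252 mm (its y, along the tracks) by 7 mm, about 0.2 kg. Origin at the centre of its underside; z out of the upper face. In the box it slopes with it (x upslope). Fully shut its origin is at y = +6 mm in the box's frame; it starts up to 25 mm open and is wholly clear of the tracks at y = 258 mm.
- lid_handle (a point): Point in the lid's dark wooden handle: a bar 60 mm long (along the lid's x), 14 mm wide (along the lid's y), standing 30 mm above the lid's upper face, in its middle. The point lies 18 mm above the upper face (25 mm above the lid's origin). Axes as the lid's.
- round_mould: Round steel ring mould, 50 mm outside diameter, wall 3 mm, 40 mm tall, open at both ends, about 80 g, standing on the box's sloping floor under the lid, in the +y or -y half (about 52 mm from the middle), about 25 mm downslope of the middle (it may slip about 8 mm further down, to the lower wall). Origin at the centre of its lower rim; z along its axis.
- square_mould: Square steel mould, 46 mm by 46 mm outside, wall 3 mm, 40 mm tall, open at both ends, about 80 g, sides along its x and y, standing in the box's other half likewise. Origin at the centre of its lower rim; z along its height.
- board: White cutting board fixed on the worktop on the robot's left, 240 (x) by 300 (y) by 15 mm. Origin at the centre of its underside, upper face at z = 15 mm.
- round_tray: Dark low tray with a paper lining, fixed on the worktop on the robot's right, 160 (x) by 220 (y) mm outside, walls 3 mm thick and 22 mm tall, floor at z = 3 mm. Origin at the centre of its underside. It holds the two other round moulds near its -y end (at about y = -65 mm); its +y part is free. The two trays look alike and may be either way round; tell them by the moulds in them.
- square_tray: The same tray, but holding the two other square moulds near its -y end (at about y = -65 mm); its +y part is free.
- round_stock0: Round mould of the same size as the one in the box, already standing in its tray; leave in place. Origin at the centre of its lower rim.
- round_stock1: Round mould of the same size as the one in the box, already standing in its tray; leave in place. Origin at the centre of its lower rim.
- square_stock0: Square mould of the same size as the one in the box, already standing in its tray; leave in place. Origin at the centre of its lower rim.
- square_stock1: Square mould of the same size as the one in the box, already standing in its tray; leave in place. Origin at the centre of its lower rim.
- jar: Amber glass jar, 44 mm across, 75 mm tall, on the worktop in front of the box; bystander. Origin under its centre.
- timer: White kitchen timer, 50 by 60 by 22 mm, lying on the worktop; bystander. Origin under its centre.
- shaker: Aluminium shaker, 52 mm across, 100 mm tall, behind the box; bystander. Origin under its centre.
- spoon: Steel spoon, 200 mm long, lying in front of the cutting board; bystander. Origin near its middle.

How it is judged:
On the way:
1. the lid has come out of the tracks and lies flat on the board, handle up, at rest, while both moulds are still in the box (x of lid in the frame of board between -0.09 and 0.09 m and y of lid in the frame of board between -0.12 and 0.12 m and z of lid in the frame of board between 0.01 and 0.022 m and angle between lid's own z axis and vertical below 0.08 rad and linear speed of lid below 0.02 m/s and horizontal distance between each of round_mould, square_mould and box below 0.14 m), for 0.2 s.
At the end, for the whole second after the job is handed in: Lid flat (0.08 rad), handle up, on the board, within 90 mm (x) and 120 mm (y) of its centre; round mould upright (0.12 rad) on the floor of the round moulds' tray, square mould in the square moulds' tray, within 60 mm (x) and 90 mm (y) of its centre; all at rest and let go (x of lid in the frame of board between -0.09 and 0.09 m and y of lid in the frame of board between -0.12 and 0.12 m and z of lid in the frame of board between 0.01 and 0.022 m and angle between lid's own z axis and vertical below 0.08 rad and linear speed of each of lid, round_mould, square_mould below 0.02 m/s and x of round_mould in the frame of round_tray between -0.06 and 0.06 m and y of round_mould in the frame of round_tray between -0.09 and 0.09 m and z of round_mould in the frame of round_tray below 0.01 m and angle between each of round_mould, square_mould's own z axis and vertical below 0.12 rad and x of square_mould in the frame of square_tray between -0.06 and 0.06 m and y of square_mould in the frame of square_tray between -0.09 and 0.09 m and z of square_mould in the frame of square_tray below 0.01 m); the robot touches nothing.
It fails at once if a mould already in a tray was shifted by more than 40 mm (distance of any of round_stock0, round_stock1, square_stock0, square_stock1 from where it was at the start of the episode above 0.04 m).
It fails at once if the jar, timer, shaker or spoon was shifted by more than 40 mm (distance of any of jar, timer, shaker, spoon from where it was at the start of the episode above 0.04 m).
It also fails if it takes over 72 s, if anything falls off the work surface, if the arm or the gripper's body presses on something with over 40 N, if the wrist force passes 120 N, or if a joint passes its speed limit or range.

## Robot

A 7-joint arm with a two-finger parallel gripper is mounted at the origin on the work surface. World frame = base frame: x ahead of the robot, y to its left, z up, the work surface at z = 0. Lengths are in m, angles in rad, forces in N, time in s.
With the tool pointing down it reaches from about 0.4 to 0.85 m from the base axis. Payload 10.4 kg.
Tool frame: the origin (TCP) lies midway between the tips of the shut fingers; the grasp point (between the pads) lies 19 mm behind it; z points along the fingers, y is the direction in which the jaws open and shut (so a half turn about z gives the same grasp; the last joint's range is limited). The gripper opens to 85 mm and grips with 20 to 120 N. Pads are 22 mm wide; open, the fingers measure 114 mm over their backs; the gripper's body (76 mm by 85 mm) begins 54 mm behind the grasp point. The pads swing forward as they close: fully open they stand 13 mm farther back than shut.
Start: joints at [1.291, 0.332, -0.065, 1.46, 0.022, 1.35, -0.088], TCP at [0.159, -0.605, 0.231] pointing down, gripper open.
Joint ranges: [-2.6, 2.6], [-0.5, 2.12], [-1.47, 1.34], [0.16, 2.42], [-1.27, 4.41], [0.06, 2.06], [-2.6, 2.6]. Speed limits (rad/s): [2.22, 2.22, 2.79, 2.79, 3.14, 3.14, 3.14].

## Interface

Orientations are given as a unit quaternion [x, y, z, w].
In Python, from workcell import manip, camera, camera_info, workorder, nets gives the robot as it stands.
- The arm moves only by the tool apply_moves, never from a script. Its argument "commands" is a list of rows, each a list of 5 numbers: the shift along the tool's x, y, z in m, then the turn about the tool's z in degrees, then the gripper command: -1 is fully open, 1 is shut, values between are in proportion. A call has 1 to 5 rows; each row shifts and turns the pose as measured when the row begins, along the tool's axes as they then stand; what a row does not reach is not made up. A row lasts 1/12 s, in which the tool goes at most 41.7 mm and 7.16 degrees, less where a joint would pass 70% of its speed; a pose out of reach is approached as far as the arm can. A call is refused whole if a number of a shift passes 0.0417 or a number of a turn 7.16, either way. A call with a gripper value outside its range is refused whole. The fingers move at their own pace and stop on an object; "squeeze" is the grip in N (left out, the last holds). Time passes only in rows, so rows that do not move let the fingers close. It gives the time, the measured TCP pose, the force and the opening at its end, in the units of the state.
- manip.get_obs(): the state, without advancing time (a new reading comes with each control period).
- camera(name): name is "side" or "top" or "wrist"; returns (picture, depth): 400x640x3 uint8, red, green, blue; 400x640 float32, m along the optical axis (not along the pixel's ray), 0 where there is no reading.
- camera_info(name): a dict with "camera_matrix" (3x3 intrinsics, pixels), "k1" (the pictures are not rectified: a ray, as slopes to the right and down, at radius r is drawn at 1 + k1 r^2 times it, then the intrinsics apply), "xyz" and "rotation" of the camera in the world; the wrist camera has in their place "T_tool_cam" (4x4, takes a point from camera to tool coordinates, whose origin is the TCP and whose axes are the flange's). Camera axes: x right, y down, z forward; pixel columns grow to the right and rows downward; lengths in m; the calibration is good to about 2 mm. A picture is of the moment at which its call begins: read the wrist's pose just before it. camera_info takes no time and is no camera call.
- workorder.hand_in(): hands the job in, once; it reports no verdict.
Trained networks look in the newest picture that a camera, given by its name, has taken for a name from the list of things; names that differ only in an ending like _2 or _b are one class to them, and where a whole thing is asked for, a point or a joint stands for the part that bears it (a point fixed in the world has none). Each returns a list of dicts, best first, with "conf" (0 to 1); they miss things now and then, are a little off and sometimes report something else, mostly with a low value. They report only what shows in the picture. A call takes as long as a camera call.
- nets.look_for(camera, thing): "rect" ([left, top, width, height] in pixels, round what is visible of it).
- nets.place_of(camera, thing): "xy" ([column, row] in pixels: a listed point, or the origin of a listed thing).
The state is a dict: "clock": time; "joint_pos": joint angles; "joint_velocities": joint speeds; "tau": joint torques, N m; "position": TCP position; "ee_rot": TCP orientation; "ft_force": force on the tool from outside, world axes, zero at the start; "torque": the same for the moment, N m; "grip_width": opening from 0.0 (shut) to 1.0 (fully open).
Only numpy, scipy, OpenCV 4.12 (cv2) and the standard library are available. Lean on these libraries where they do the work, as an engineer would, in place of code of your own. Each camera call takes 0.05 s, during which the arm holds its last target. There are 200 camera calls.

## Working session

There is one attempt and no reset: what is moved stays moved. The work goes in short steps, Python scripts to look and compute and a tool call to move; the robot and the scene stay as the last step left them, time stands still between calls to the robot, and variables do not carry over. Pictures are saved under pics/ and viewed, about 8 in all and at most 12, crops included, and the job is handed in when it is done.

Besides the shell and the picture viewer there is one more tool, called by a JSON object that holds its "api" and its "payload", one argument or row to a line. apply_moves: Moves the arm, as the interface text tells. Its arguments: {"type":"object","properties":{"commands":{"type":"array","items":{"type":"array","items":{"type":"number"}}},"squeeze":{"type":"number"}},"required":["commands"]}

```bash
ls; mkdir -p pics
cat > h.py <<'E'
import numpy as np, cv2
from workcell import manip, camera, camera_info, workorder, nets
from scipy.spatial.transform import Rotation as R
def T_cam(name):
    i=camera_info(name); T=np.eye(4)
    if name=='wrist':
        o=manip.get_obs(); W=np.eye(4); W[:3,:3]=R.from_quat(o['ee_rot']).as_matrix(); W[:3,3]=o['position']
        T=W@np.array(i['T_tool_cam'])
    else:
        r=np.array(i['rotation']); T[:3,:3]=r if r.shape==(3,3) else R.from_quat(r).as_matrix(); T[:3,3]=i['xyz']
    return T,np.array(i['camera_matrix']),i['k1']
def ray(name,uv):
    T,K,k=T_cam(name); d=np.array([k,0,0,0],float)
    p=cv2.undistortPoints(np.array([[uv]],float),K,d)[0,0]
    return T[:3,3],T[:3,:3]@np.array([p[0],p[1],1.])
def at_depth(name,uv,z):
    o,d=ray(name,uv); return o+d*z
def at_z(name,uv,z):
    o,d=ray(name,uv); return o+d*(z-o[2])/d[2]
def med(dep,uv,r=2):
    c,w=int(round(uv[0])),int(round(uv[1])); a=dep[max(0,w-r):w+r+1,max(0,c-r):c+r+1]; a=a[a>0]; return np.median(a) if a.size else 0
def st():
    o=manip.get_obs(); print(round(o['clock'],2),np.round(o['position'],4),R.from_quat(o['ee_rot']).as_matrix().round(3).tolist(),np.round(o['joint_pos'],3),np.round(o['ft_force'],1),round(o['grip_width'],3))
E
python3 - <<'E'
from h import *
st()
for c in('top','side','wrist'): print(c,camera_info(c))
a,da=camera('top');cv2.imwrite('pics/top0.png',a[:,:,::-1])
b,db=camera('side');cv2.imwrite('pics/side0.png',b[:,:,::-1])
np.savez('d0.npz',top=da,side=db)
for c,d in(('top',da),('side',db)):
  for t in['board','lid_handle','lid','box','box_floor','box_bar','round_tray','square_tray','round_stock0','square_stock0','jar','timer','shaker','spoon']:
    r=nets.place_of(c,t)
    for q in r[:2]:
      z=med(d,q['xy']); print(c,t,np.round(q['xy'],0),round(q['conf'],2),at_depth(c,q['xy'],z).round(3) if z else None)
E
```

```text
pics
0.0 [ 0.1586 -0.6041  0.2305] [[0.967, 0.254, -0.0], [0.254, -0.967, 0.001], [-0.0, -0.001, -1.0]] [ 1.291  0.333 -0.065  1.461  0.022  1.35  -0.088] [-0.3  0.1  0.6] 0.998
top {'camera_matrix': array([[471.18413107,   0.        , 318.68063504],
       [  0.        , 471.18413107, 198.44437532],
       [  0.        ,   0.        ,   1.        ]]), 'k1': -0.0030626884656505143, 'xyz': array([ 0.37916896, -0.00426194,  1.28282928]), 'rotation': array([ 0.70764948, -0.70257562,  0.05289863, -0.05311725])}
side {'camera_matrix': array([[446.95539635,   0.        , 317.4066129 ],
       [  0.        , 446.95539635, 195.29823712],
       [  0.        ,   0.        ,   1.        ]]), 'k1': -0.046045362268174704, 'xyz': array([0.05380713, 0.62106355, 1.15690167]), 'rotation': array([-0.30857084,  0.89155637, -0.31625513,  0.0994684 ])}
wrist {'camera_matrix': array([[339.42604075,   0.        , 326.00091087],
       [  0.        , 339.42604075, 201.61681451],
       [  0.        ,   0.        ,   1.        ]]), 'k1': 0.01994791240347085, 'T_tool_cam': array([[-1.53323221e-04, -9.6311221
[... 1591 characters left out ...]
]
side round_tray [359. 170.] 0.59 [ 0.562 -0.3    0.005]
side square_tray [406. 194.] 0.68 [ 0.377 -0.312  0.004]
side square_tray [428. 190.] 0.37 [ 0.324 -0.354  0.025]
side round_stock0 [360. 152.] 0.76 [ 0.598 -0.355  0.027]
side round_stock0 [378. 158.] 0.62 [ 0.527 -0.362  0.037]
side square_stock0 [406. 177.] 0.67 [ 0.408 -0.351  0.034]
side square_stock0 [426. 187.] 0.49 [ 0.334 -0.353  0.034]
side jar [361. 255.] 0.83 [ 0.353 -0.004  0.035]
side timer [336. 288.] 0.57 [0.349 0.121 0.023]
side timer [362. 254.] 0.3 [ 0.351 -0.005  0.043]
side shaker [233. 228.] 0.96 [0.712 0.158 0.032]
side shaker [374. 157.] 0.28 [ 0.539 -0.358  0.038]
side spoon [307. 338.] 0.7 [0.331 0.277 0.   ]
```

View pics/top0.png

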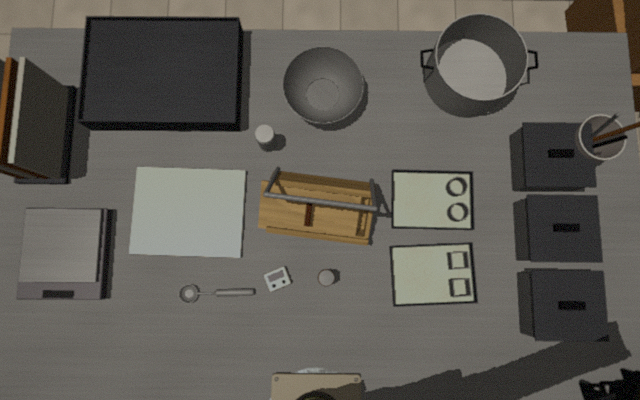

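View pics/side0.png

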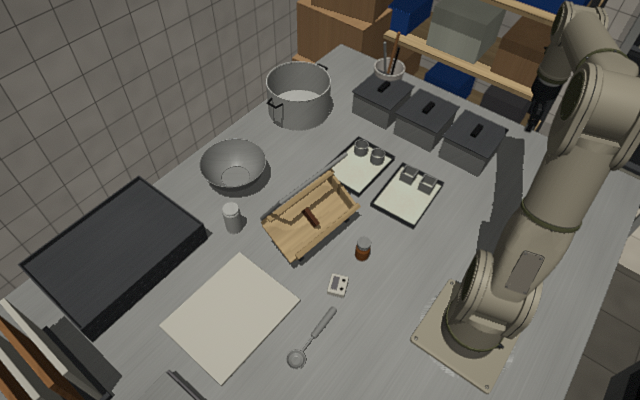

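```bash
cat >> h.py <<'E'
def cloud(name,dep):
    T,K,k=T_cam(name); v,u=np.nonzero(dep>0)
    p=cv2.undistortPoints(np.stack([u,v],1)[:,None].astype(float),K,np.array([k,0,0,0.]))[:,0]; z=dep[v,u]
    return (T[:3,:3]@np.c_[p*z[:,None],z].T).T+T[:3,3], np.stack([u,v],1)
E
python3 - <<'E'
from h import *
D=np.load('d0.npz')
for c in('top','side'):
  P,uv=cloud(c,D[c]); m=(P[:,2]>.248)&(P[:,2]<.275)&(P[:,0]>.4)&(P[:,0]<.65)&(abs(P[:,1])<.2)
  Q=P[m]; a=np.polyfit(Q[:,1],Q[:,0],1); print(c,m.sum(),'yaw(deg) slope',np.degrees(np.arctan(-a[0])),'x at y0',a[1],'y',np.percentile(Q[:,1],[0,2,50,98,100]),np.median(Q[:,2]))
P,uv=cloud('top',D['top'])
im=cv2.imread('pics/top0.png').astype(int)
m=(im[...,2]<75)&(im[...,0]<40)&(im[...,2]-im[...,0]>20); I=m[uv[:,1],uv[:,0]]&(P[:,2]>.09)&(P[:,2]<.18)&(abs(P[:,1])<.15)
print('handle',I.sum(),P[I].mean(0),P[I].min(0),P[I].max(0))
# edges: board, trays
for n,(x,y,zl,zh) in dict(board=((.35,.7),(.18,.52),.01,.02)).items():
  J=(P[:,0]>x[0])&(P[:,0]<x[1])&(P[:,1]>y[0])&(P[:,1]<y[1])&(P[:,2]>zl)&(P[:,2]<zh); print(n,cv2.minAreaRect(P[J][:,:2].astype(np.float32)))
J=(P[:,2]>.016)&(P[:,2]<.03)&(P[:,0]>.28)&(P[:,0]<.7)&(P[:,1]<-.17)&(P[:,1]>-.45)
for lo,hi in((.28,.471),(.471,.7)):
  K=J&(P[:,0]>lo)&(P[:,0]<hi); print('tray',cv2.minAreaRect(P[K][:,:2].astype(np.float32)))
E
```

```text
top 625 yaw(deg) slope -7.037386054776568 x at y0 0.5290499755129947 y [-0.13222957 -0.12686256 -0.00631898  0.11510194  0.1201938 ] 0.2574712705003528
side 382 yaw(deg) slope -7.065605759223036 x at y0 0.5283869630383944 y [-0.1313189  -0.12439523  0.00728168  0.11873847  0.12149864] 0.25785307962651
handle 267 [0.54200963 0.0224368  0.11644585] [ 0.48911118 -0.13547141  0.09013706] [0.62753187 0.10473947 0.15651254]
board ((0.5124596357345581, 0.35346823930740356), (0.30121853947639465, 0.28287777304649353), 88.59684753417969)
tray ((0.3704388737678528, -0.3076421320438385), (0.1602317839860916, 0.22134369611740112), 2.8352816104888916)
tray ((0.5717313289642334, -0.31208014488220215), (0.22138598561286926, 0.16142971813678741), 89.18020629882812)
```

{"api": "apply_moves", "payload": {
  "commands": [
    [0,0,-0.04,0,-1],
    [0,0,-0.04,0,-1],
    [0,0,-0.04,0,-1],
    [0,0,-0.04,0,-1],
    [0,0,-0.04,0,-1]
  ]
}}

```text
clock: 1.92
position: [0.1575, -0.6013, 0.4276]
ee_rot: [0.992, 0.128, -0.002, -0.01]
ft_force: [-1.1, -0.7, 0.1]
grip_width: 1.002
```

{"api": "apply_moves", "payload": {
  "commands": [
    [0.0283,-0.0305,0,0,-1],
    [0.0283,-0.0305,0,0,-1],
    [0.0283,-0.0305,0,0,-1],
    [0.0283,-0.0305,0,0,-1],
    [0.0283,-0.0305,0,0,-1]
  ]
}}

```text
clock: 2.33
position: [0.2551, -0.4254, 0.4404]
ee_rot: [0.993, 0.121, -0.0, 0.002]
ft_force: [0.0, -0.1, 0.4]
grip_width: 0.997
```

{"api": "apply_moves", "payload": {
  "commands": [
    [0.0283,-0.0305,0,0,-1],
    [0.0283,-0.0305,0,0,-1],
    [0.0283,-0.0305,0,0,-1],
    [0.0283,-0.0305,0,0,-1],
    [0.0283,-0.0305,0,0,-1]
  ]
}}

```text
clock: 2.75
position: [0.3538, -0.2417, 0.4407]
ee_rot: [0.993, 0.121, 0.0, 0.004]
ft_force: [0.6, -1.4, 0.3]
grip_width: 0.999
```

{"api": "apply_moves", "payload": {
  "commands": [
    [0.0283,-0.0305,0,0,-1],
    [0.0283,-0.0305,0,0,-1],
    [0.0283,-0.0305,0,0,-1],
    [0.0283,-0.0305,0,0,-1],
    [0.0283,-0.0305,0,0,-1]
  ]
}}

```text
clock: 3.17
position: [0.452, -0.058, 0.4409]
ee_rot: [0.993, 0.12, 0.002, 0.007]
ft_force: [1.0, -1.7, -0.2]
grip_width: 1.003
```

{"api": "apply_moves", "payload": {
  "commands": [
    [0,0,0,-7.16,-1],
    [0,0,0,-7.16,-1],
    [0,0,0,-7.16,-1],
    [0,0,0,-7.16,-1],
    [0,0,0,-7.16,-1]
  ]
}}

```text
clock: 3.58
position: [0.4546, -0.0455, 0.4414]
ee_rot: [0.907, 0.422, 0.001, 0.007]
ft_force: [-0.3, 0.4, -0.3]
grip_width: 1.0
```

```bash
python3 -c "
from h import *
st()"
```

```text
3.58 [ 0.4546 -0.0455  0.4414] [[0.644, 0.765, 0.008], [0.765, -0.644, -0.011], [-0.004, 0.014, -1.0]] [ 0.705 -0.049 -0.669  1.45  -0.019  1.721 -0.667] [-0.3  0.4 -0.3] 1.0
```

{"api": "apply_moves", "payload": {
  "commands": [
    [0,0,-0.04,-7.16,-1],
    [0,0,-0.04,-7.16,-1],
    [0,0,-0.04,-7.16,-1],
    [0,0,-0.04,-7.16,-1],
    [0,0,-0.04,-7.16,-1]
  ]
}}

```text
clock: 4.0
position: [0.4514, -0.0447, 0.5797]
ee_rot: [0.787, 0.617, -0.003, 0.004]
ft_force: [-0.2, -0.5, -0.2]
grip_width: 1.0
```

{"api": "apply_moves", "payload": {
  "commands": [
    [0,0,-0.04,-7.16,-1],
    [0,0,-0.04,-7.16,-1],
    [0,0,-0.04,-7.16,-1],
    [0,0,-0.04,-7.16,-1],
    [0,0,-0.04,-7.16,-1]
  ]
}}

```text
clock: 4.42
position: [0.4522, -0.0442, 0.614]
ee_rot: [0.704, 0.71, 0.012, 0.023]
ft_force: [-0.6, -0.2, 0.6]
grip_width: 1.001
```

```bash
python3 -c "
from h import *
st()"
```

```text
4.42 [ 0.4522 -0.0442  0.614 ] [[-0.009, 0.999, 0.05], [1.0, 0.01, -0.015], [-0.015, 0.05, -0.999]] [-0.258  0.018  0.252  1.018  0.012  2.056  0.009] [-0.6 -0.2  0.6] 1.001
```

{"api": "apply_moves", "payload": {
  "commands": [
    [0,0,-0.04,-7.16,-1],
    [0,0,-0.04,-7.16,-1],
    [0,0,-0.04,-7.16,-1],
    [0,0,-0.04,-7.16,-1],
    [0,0,-0.04,-7.16,-1]
  ]
}}

```text
clock: 4.83
position: [0.4388, -0.038, 0.676]
ee_rot: [0.49, 0.867, 0.041, 0.085]
ft_force: [0.2, -0.2, -0.3]
grip_width: 0.999
```

{"api": "apply_moves", "payload": {
  "commands": [
    [0,0,-0.04,-7.16,-1],
    [0,0,-0.04,-7.16,-1],
    [0,0,-0.04,-7.16,-1],
    [0,0,-0.04,-7.16,-1],
    [0,0,-0.04,-7.16,-1]
  ]
}}

```text
clock: 5.25
position: [0.4176, -0.0393, 0.7109]
ee_rot: [0.361, 0.923, 0.044, 0.125]
ft_force: [-0.6, 0.3, 0.5]
grip_width: 0.997
```

```bash
python3 -c "
from h import *
st()"
```

```text
5.25 [ 0.4176 -0.0393  0.7109] [[-0.708, 0.655, 0.262], [0.677, 0.736, -0.01], [-0.199, 0.171, -0.965]] [ 0.803 -0.041 -0.748  0.848 -0.036  2.058  0.856] [-0.6  0.3  0.5] 0.997
```

{"api": "apply_moves", "payload": {
  "commands": [
    [0,0,-0.04,-7,-1],
    [0,0,-0.04,-7,-1],
    [0,0,-0.04,-7,-1],
    [0,0,-0.04,-7,-1],
    [0,0,-0.04,-7,-1]
  ]
}}

```text
clock: 5.67
position: [0.3706, -0.0422, 0.7739]
ee_rot: [0.081, 0.975, 0.004, 0.206]
ft_force: [0.3, 0.8, -0.1]
grip_width: 1.005
```

```bash
python3 -c "
from h import *
st()"
```

```text
5.67 [ 0.3706 -0.0422  0.7739] [[-0.902, 0.157, 0.402], [0.16, 0.987, -0.026], [-0.401, 0.041, -0.915]] [ 0.647 -0.146 -0.464  0.797 -0.124  2.058  1.498] [ 0.3  0.8 -0.1] 1.005
```

{"api": "apply_moves", "payload": {
  "commands": [
    [0,-0.01,-0.04,0,-1],
    [0,-0.01,-0.04,0,-1],
    [0,-0.01,-0.03,0,-1]
  ]
}}

```text
clock: 5.92
position: [0.3303, -0.0678, 0.8086]
ee_rot: [0.075, 0.965, 0.001, 0.251]
ft_force: [0.7, 1.0, 0.0]
grip_width: 1.0
```

```bash
python3 -c "
from h import *
st()"
```

```text
5.92 [ 0.3303 -0.0678  0.8086] [[-0.863, 0.145, 0.484], [0.146, 0.989, -0.036], [-0.484, 0.039, -0.874]] [ 0.444 -0.207 -0.192  0.78  -0.138  2.058  1.565] [0.7 1.  0. ] 1.0
```

Add to h.py:
```python
F=np.array([.5515,-.0084,.052]); psi=np.radians(-7.05)
xb=np.array([np.cos(psi),np.sin(psi),0]); yb=np.array([-np.sin(psi),np.cos(psi),0]); zb=np.array([0,0,1.])
U=.866*xb+.5*zb; N=-.5*xb+.866*zb
def box(u,y,n): return F+u*U+y*yb+n*N
def inbox(p): d=np.asarray(p)-F; return np.array([d@U,d@yb,d@N])
def togo(p):
    o=manip.get_obs(); d=R.from_quat(o['ee_rot']).as_matrix().T@(np.asarray(p)-o['position']); print('togo',d.round(4),'rows',round(np.linalg.norm(d)/.0417,1)); return d
```

```text
(no output)
```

{"api": "apply_moves", "payload": {
  "commands": [
    [0.0145,0.0074,0.0363,0,-1],
    [0.0145,0.0074,0.0363,0,-1],
    [0.0145,0.0074,0.0363,0,-1],
    [0.0145,0.0074,0.0363,0,-1],
    [0.0145,0.0074,0.0363,0,-1]
  ]
}}

```text
clock: 6.33
position: [0.3565, -0.0356, 0.6486]
ee_rot: [0.08, 0.961, -0.003, 0.264]
ft_force: [-0.8, -0.9, 0.2]
grip_width: 1.003
```

{"api": "apply_moves", "payload": {
  "commands": [
    [0.0145,0.0074,0.0363,0,-1],
    [0.0145,0.0074,0.0363,0,-1],
    [0.0145,0.0074,0.0363,0,-1],
    [0.0145,0.0074,0.0363,0,-1],
    [0.0145,0.0074,0.0363,0,-1]
  ]
}}

```text
clock: 6.75
position: [0.424, 0.0017, 0.4743]
ee_rot: [0.082, 0.965, -0.004, 0.25]
ft_force: [0.3, -0.2, 1.1]
grip_width: 0.999
```

```bash
python3 -c "
from h import *
st(); togo(box(0,.028,.24)); togo(box(0,.028,.057))
a,d=camera('wrist'); cv2.imwrite('pics/w1.png',a[:,:,::-1])
for t in['lid_handle','lid']:
  for q in nets.place_of('wrist',t)[:2]:
    z=med(d,q['xy']); p=at_depth('wrist',q['xy'],z); print(t,q,p,inbox(p))
"
```

```text
6.75 [0.424  0.0017 0.4743] [[-0.861, 0.161, 0.482], [0.157, 0.986, -0.049], [-0.484, 0.033, -0.875]] [ 0.029 -0.499 -0.151  1.816  0.037  1.326  1.279] [ 0.3 -0.2  1.1] 0.999
togo [0.0985 0.0269 0.1917] rows 5.2
togo [0.0952 0.0252 0.3746] rows 9.3
lid_handle {'xy': [345.6, 83.8], 'conf': 0.66} [0.50519329 0.02694236 0.11338712] [-0.01286136  0.02939167  0.07830843]
lid {'xy': [341.9, 86.5], 'conf': 0.59} [0.51056441 0.02096208 0.1206149 ] [-0.00399561  0.02411583  0.08153543]
```

{"api": "apply_moves", "payload": {
  "commands": [
    [0.019,0.0053,0.0365,-1,-1],
    [0.019,0.0053,0.0365,-1,-1],
    [0.019,0.0053,0.0365,0,-1],
    [0.019,0.0053,0.0365,0,-1],
    [0.019,0.0053,0.0365,0,-1]
  ]
}}

```text
clock: 7.32
position: [0.4486, 0.031, 0.292]
ee_rot: [0.067, 0.963, -0.006, 0.262]
ft_force: [1.2, 1.0, -0.5]
grip_width: 1.0
```

```bash
python3 -c "
from h import *
st(); togo(box(0,.028,.057))
a,d=camera('wrist'); cv2.imwrite('pics/w1.png',a[:,:,::-1])
for t in['lid_handle']:
  for q in nets.place_of('wrist',t)[:2]:
    z=med(d,q['xy']); p=at_depth('wrist',q['xy'],z); print(t,q,p,inbox(p))
P,uv=cloud('wrist',d); B=(P-F)@np.c_[U,yb,N]
m=(abs(B[:,0])<.045)&(abs(B[:,1]-.028)<.06)
k=m&(B[:,2]>.068)&(B[:,2]<.1); print('handle',k.sum(),np.percentile(B[k],[1,50,99],axis=0).round(4).tolist())
k=m&(B[:,2]>.04)&(B[:,2]<.062); print('lid n',np.median(B[k],axis=0))
"
```

```text
7.32 [0.4486 0.031  0.292 ] [[-0.854, 0.133, 0.503], [0.126, 0.991, -0.047], [-0.505, 0.023, -0.863]] [-0.027 -0.473 -0.213  2.182  0.089  0.922  1.154] [ 1.2  1.  -0.5] 1.0
togo [ 0.0285 -0.0021  0.2042] rows 4.9
lid_handle {'xy': [324.4, 147.0], 'conf': 0.73} [0.50563925 0.02481503 0.11423704] [-0.01182701  0.02733517  0.07869262]
handle 996 [[-0.0391, 0.0196, 0.0755], [-0.0109, 0.0267, 0.0784], [0.0199, 0.0341, 0.0801]]
lid n [-0.00166403  0.03054367  0.04842433]
```

View pics/w1.png

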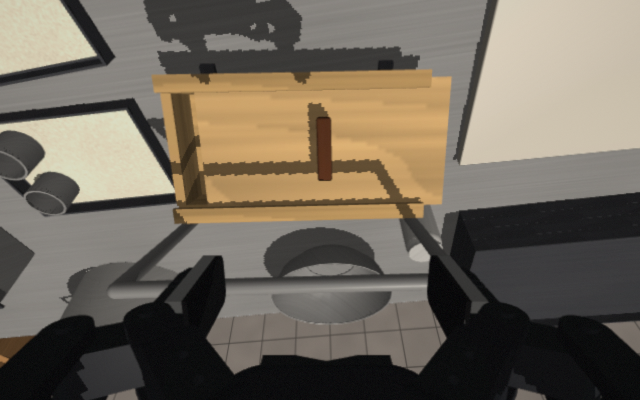

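{"api": "apply_moves", "payload": {
  "commands": [
    [0.034,-0.003,0.0,0,-1],
    [0.01,0,0.035,0,-1],
    [0,0,0.038,0,-1],
    [0,0,0.038,0,-1]
  ]
}}

```text
clock: 7.75
position: [0.487, 0.0308, 0.191]
ee_rot: [0.069, 0.961, -0.006, 0.268]
ft_force: [1.1, -0.1, 1.2]
grip_width: 1.001
```

```bash
python3 -c "
from h import *
st(); togo(box(-.006,.027,.056))
a,d=camera('wrist'); cv2.imwrite('pics/w2.png',a[:,:,::-1])
P,uv=cloud('wrist',d); B=(P-F)@np.c_[U,yb,N]
m=(abs(B[:,0])<.045)&(abs(B[:,1]-.028)<.06)
k=m&(B[:,2]>.065)&(B[:,2]<.1); print('handle',k.sum(),np.percentile(B[k],[1,50,99],axis=0).round(4).tolist())
k=m&(B[:,2]>.04)&(B[:,2]<.062); print('lid n',np.median(B[k],axis=0))
"
```

```text
7.75 [0.487  0.0308 0.191 ] [[-0.847, 0.136, 0.514], [0.129, 0.99, -0.048], [-0.516, 0.026, -0.856]] [-0.062 -0.297 -0.2    2.292  0.213  0.64   1.02 ] [ 1.1 -0.1  1.2] 1.001
togo [ 0.0176 -0.0059  0.0984] rows 2.4
handle 1950 [[-0.0358, 0.0203, 0.0702], [-0.0086, 0.0275, 0.0756], [0.0227, 0.0345, 0.0772]]
lid n [-0.00387958  0.03032919  0.04567498]
```

View pics/w2.png

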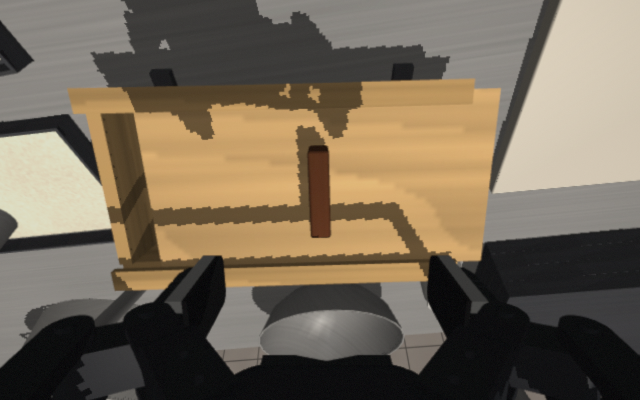

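{"api": "apply_moves", "payload": {
  "commands": [
    [0.008,-0.003,0.038,0,-1],
    [0.006,-0.002,0.03,0,-1],
    [0.005,-0.001,0.015,0,-1],
    [0,0,0,0,-1]
  ]
}}

```text
clock: 8.13
position: [0.5296, 0.0195, 0.1184]
ee_rot: [0.073, 0.959, -0.007, 0.275]
ft_force: [-1.0, -0.7, 0.8]
grip_width: 1.002
```

```bash
python3 -c "
from h import *
st(); togo(box(-.006,.027,.051))
a,d=camera('wrist'); cv2.imwrite('pics/w3.png',a[:,:,::-1])
P,uv=cloud('wrist',d); B=(P-F)@np.c_[U,yb,N]
m=(abs(B[:,0])<.045)&(abs(B[:,1]-.028)<.06)
k=m&(B[:,2]>.065)&(B[:,2]<.1); print('handle',k.sum(),np.percentile(B[k],[1,50,99],axis=0).round(4).tolist())
k=m&(B[:,2]>.04)&(B[:,2]<.062); print('lid n',np.median(B[k],axis=0))
"
```

```text
8.13 [0.5296 0.0195 0.1184] [[-0.838, 0.144, 0.526], [0.137, 0.989, -0.053], [-0.528, 0.027, -0.849]] [ 2.000e-03 -8.500e-02 -2.310e-01  2.302e+00  3.890e-01  4.190e-01
  8.700e-01] [-1.  -0.7  0.8] 1.002
togo [0.0181 0.0012 0.0186] rows 0.6
handle 6652 [[-0.0302, -0.0275, 0.0697], [0.0014, 0.0288, 0.0833], [0.0277, 0.0792, 0.0996]]
lid n [-0.00851093  0.02106127  0.05311771]
```

{"api": "apply_moves", "payload": {
  "commands": [
    [0.012,0.001,0.01,0,-1],
    [0.004,0,0.008,0,-1],
    [0,0,0,0,-1]
  ]
}}

```text
clock: 8.43
position: [0.5356, 0.0206, 0.1093]
ee_rot: [0.076, 0.956, -0.007, 0.284]
ft_force: [-0.9, 0.3, -0.2]
grip_width: 1.0
```

```bash
python3 -c "
from h import *
st(); togo(box(-.006,.027,.051))"
```

```text
8.43 [0.5356 0.0206 0.1093] [[-0.828, 0.149, 0.541], [0.14, 0.988, -0.057], [-0.544, 0.029, -0.839]] [ 0.013 -0.058 -0.25   2.31   0.477  0.379  0.773] [-0.9  0.3 -0.2] 1.0
togo [ 0.0183 -0.0006  0.0073] rows 0.5
```

{"api": "apply_moves", "payload": {
  "commands": [
    [0,0,0.003,0,1],
    [0,0,0,0,1],
    [0,0,0,0,1],
    [0,0,0,0,1],
    [0,0,0,0,1]
  ],
  "squeeze": 70
}}

```text
clock: 8.85
position: [0.5438, 0.0199, 0.118]
ee_rot: [0.077, 0.954, -0.007, 0.291]
ft_force: [1.3, 0.2, -0.1]
grip_width: 0.301
```

{"api": "apply_moves", "payload": {
  "commands": [
    [0,0,0,0,1],
    [0,0,0,0,1],
    [0,0,0,0,1]
  ]
}}

```text
clock: 9.1
position: [0.5441, 0.0195, 0.1192]
ee_rot: [0.076, 0.954, -0.008, 0.291]
ft_force: [1.5, -1.2, -1.4]
grip_width: 0.146
```

```bash
python3 -c "
from h import *
st(); print(inbox(manip.get_obs()['position']))
print((R.from_quat(manip.get_obs()['ee_rot']).as_matrix().T@yb).round(4))"
```

```text
9.1 [0.5441 0.0195 0.1192] [[-0.819, 0.15, 0.554], [0.141, 0.988, -0.06], [-0.557, 0.029, -0.83]] [ 0.015 -0.061 -0.248  2.296  0.483  0.383  0.772] [ 1.5 -1.2 -1.4] 0.146
[0.02424703 0.02681153 0.06357939]
[0.0391 0.9992 0.0088]
```

{"api": "apply_moves", "payload": {
  "commands": [
    [0.001,0.02,0,0,1],
    [0.001,0.03,0,0,1],
    [0.001,0.03,0,0,1]
  ],
  "squeeze": 90
}}

```text
clock: 9.35
position: [0.5539, 0.0919, 0.1199]
ee_rot: [0.082, 0.953, -0.012, 0.291]
ft_force: [2.1, -2.3, -0.3]
grip_width: 0.135
```

```bash
python3 -c "
from h import *
st(); print(inbox(manip.get_obs()['position']))
print((R.from_quat(manip.get_obs()['ee_rot']).as_matrix().T@yb).round(4))
a,d=camera('wrist'); cv2.imwrite('pics/w4.png',a[:,:,::-1])"
```

```text
9.35 [0.5539 0.0919 0.1199] [[-0.817, 0.162, 0.553], [0.149, 0.986, -0.07], [-0.557, 0.025, -0.83]] [-0.057  0.004 -0.367  2.232  0.684  0.482  0.43 ] [ 2.1 -2.3 -0.3] 0.135
[0.02535096 0.09985847 0.06373135]
[ 0.0471  0.9989 -0.0017]
```

View pics/w4.png

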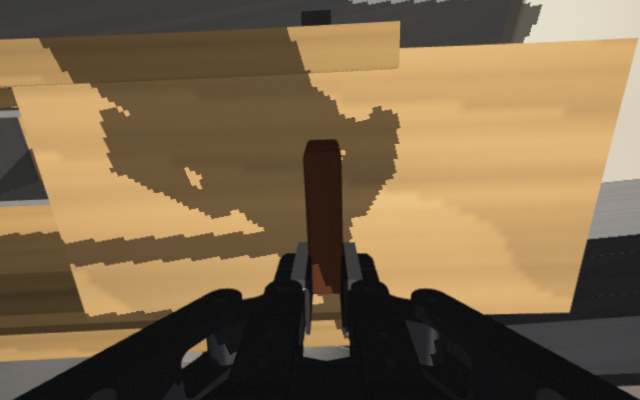

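{"api": "apply_moves", "payload": {
  "commands": [
    [0,0,0,0,0.2],
    [0,0,0,0,0.2],
    [0.012,0,0.002,0,0.2],
    [0.012,0,0.003,0,0.2],
    [0,0,0,0,0.2]
  ]
}}

```text
clock: 9.82
position: [0.5372, 0.1031, 0.1021]
ee_rot: [0.078, 0.953, -0.008, 0.292]
ft_force: [-0.2, 0.6, -0.2]
grip_width: 0.402
```

```bash
python3 -c "
from h import *
st(); print(inbox(manip.get_obs()['position']))
print((R.from_quat(manip.get_obs()['ee_rot']).as_matrix().T@yb).round(4))"
```

```text
9.82 [0.5372 0.1031 0.1021] [[-0.818, 0.154, 0.555], [0.144, 0.988, -0.062], [-0.557, 0.029, -0.83]] [-0.079  0.007 -0.386  2.276  0.76   0.46   0.321] [-0.2  0.6 -0.2] 0.402
[0.00087962 0.10891196 0.05729226]
[0.0427 0.9991 0.0068]
```

{"api": "apply_moves", "payload": {
  "commands": [
    [0.007,0,0.006,0,0.5],
    [0,0,0,0,1],
    [0,0,0,0,1],
    [0,0,0,0,1],
    [0,0,0,0,1]
  ],
  "squeeze": 100
}}

```text
clock: 10.23
position: [0.5382, 0.0994, 0.0984]
ee_rot: [0.08, 0.952, -0.01, 0.295]
ft_force: [0.7, 0.3, -1.5]
grip_width: 0.143
```

{"api": "apply_moves", "payload": {
  "commands": [
    [0,0,0,0,1],
    [0.001,0.02,0,0,1],
    [0.001,0.025,0,0,1],
    [0.001,0.025,0,0,1],
    [0.001,0.025,0,0,1]
  ]
}}

```text
clock: 10.65
position: [0.5506, 0.1806, 0.0973]
ee_rot: [0.089, 0.952, -0.019, 0.294]
ft_force: [-0.9, -2.8, 1.5]
grip_width: 0.145
```

```bash
python3 -c "
from h import *
st(); print(inbox(manip.get_obs()['position']))
print((R.from_quat(manip.get_obs()['ee_rot']).as_matrix().T@yb).round(4))"
```

```text
10.65 [0.5506 0.1806 0.0973] [[-0.812, 0.18, 0.555], [0.158, 0.984, -0.089], [-0.562, 0.016, -0.827]] [-0.197  0.133 -0.458  2.166  0.914  0.613  0.041] [-0.9 -2.8  1.5] 0.145
[0.00181436 0.1875099  0.05126329]
[ 0.0568  0.9982 -0.0198]
```

{"api": "apply_moves", "payload": {
  "commands": [
    [0.0015,0.025,-0.0005,-0.7,1],
    [0.0015,0.025,-0.0005,-0.7,1],
    [0.0015,0.025,-0.0005,-0.7,1]
  ]
}}

```text
clock: 10.9
position: [0.5588, 0.2554, 0.095]
ee_rot: [0.073, 0.953, -0.027, 0.292]
ft_force: [0.2, -0.4, -2.2]
grip_width: 0.143
```

```bash
python3 -c "
from h import *
st(); print(inbox(manip.get_obs()['position']))
print((R.from_quat(manip.get_obs()['ee_rot']).as_matrix().T@yb).round(4))"
```

```text
10.9 [0.5588 0.2554 0.095 ] [[-0.819, 0.155, 0.552], [0.124, 0.988, -0.094], [-0.56, -0.008, -0.828]] [-0.3    0.249 -0.498  2.045  0.963  0.736 -0.041] [ 0.2 -0.4 -2.2] 0.143
[-2.44399637e-04  2.62682018e-01  4.97838008e-02]
[ 0.0226  0.9994 -0.0253]
```

{"api": "apply_moves", "payload": {
  "commands": [
    [0.001,0.03,-0.001,0,1],
    [0.001,0.025,-0.001,0,1],
    [0.02,0.02,-0.005,0,1],
    [0.02,0.02,-0.005,0,1],
    [0,0,0,0,1]
  ]
}}

```text
clock: 11.32
position: [0.5301, 0.3629, 0.0764]
ee_rot: [0.073, 0.954, -0.027, 0.288]
ft_force: [-1.6, 1.6, -2.3]
grip_width: 0.148
```

```bash
python3 -c "
from h import *
st(); togo([.526,.355,.08])
a,d=camera('side'); cv2.imwrite('pics/s2.png',a[100:,:,::-1])"
```

```text
11.32 [0.5301 0.3629 0.0764] [[-0.824, 0.155, 0.546], [0.125, 0.988, -0.093], [-0.553, -0.009, -0.833]] [-0.475  0.395 -0.538  1.916  1.016  0.888 -0.214] [-1.6  1.6 -2.3] 0.148
togo [ 0.0004 -0.0085 -0.0045] rows 0.2
```

View pics/s2.png

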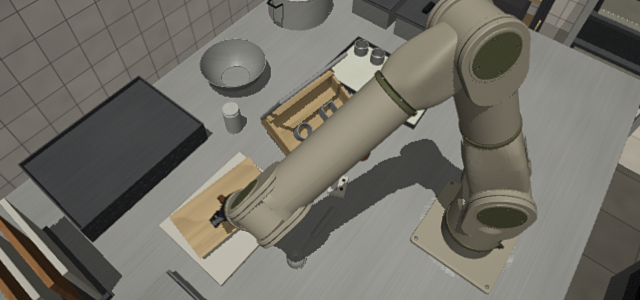

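{"api": "apply_moves", "payload": {
  "commands": [
    [0.008,-0.004,0.013,0,1],
    [0.005,0,0.007,0,1],
    [0,0,0,0,1]
  ],
  "squeeze": 25
}}

```text
clock: 11.62
position: [0.5323, 0.3554, 0.0524]
ee_rot: [0.075, 0.954, -0.028, 0.288]
ft_force: [-3.8, 1.8, 8.2]
grip_width: 0.146
```

{"api": "apply_moves", "payload": {
  "commands": [
    [0.005,0,0.008,0,1],
    [0.005,0,0.008,0,1],
    [0,0,0,0,1]
  ]
}}

```text
clock: 11.87
position: [0.5415, 0.354, 0.0429]
ee_rot: [0.078, 0.952, -0.027, 0.296]
ft_force: [0.1, -0.2, -1.0]
grip_width: 0.145
```

```bash
cat >> h.py <<'E'
def lidtilt():
    a,d=camera('wrist'); P,uv=cloud('wrist',d); o=manip.get_obs()['position']
    m=(uv[:,1]<200)&(abs(P[:,0]-o[0])<.1)&(abs(P[:,1]-o[1])<.09)&(abs(P[:,1]-o[1])>.025)&(P[:,2]<.12)&(P[:,2]>-.01)
    Q=P[m]; c=np.linalg.lstsq(np.c_[Q[:,:2]-o[:2],np.ones(len(Q))],Q[:,2],rcond=None)[0]; print('plane slope x,y, z at tcp',c.round(3),m.sum()); return a
E
python3 -c "
from h import *
st(); lidtilt()"
```

```text
11.87 [0.5415 0.354  0.0429] [[-0.813, 0.165, 0.559], [0.133, 0.986, -0.098], [-0.567, -0.005, -0.824]] [-0.492  0.449 -0.498  1.936  1.109  0.846 -0.306] [ 0.1 -0.2 -1. ] 0.145
plane slope x,y, z at tcp [ 0.279 -0.039  0.038] 68258
```

{"api": "apply_moves", "payload": {
  "commands": [
    [0.005,0,0.007,0,1],
    [0.004,0,0.006,0,1],
    [0,0,0,0,1]
  ],
  "squeeze": 20
}}

```text
clock: 12.17
position: [0.5485, 0.3531, 0.0342]
ee_rot: [0.081, 0.95, -0.026, 0.301]
ft_force: [-0.6, -0.3, -1.3]
grip_width: 0.145
```

```bash
python3 -c "
from h import *
st(); lidtilt()"
```

```text
12.17 [0.5485 0.3531 0.0342] [[-0.805, 0.169, 0.568], [0.138, 0.986, -0.098], [-0.577, -0.001, -0.817]] [-0.5    0.469 -0.483  1.935  1.146  0.836 -0.343] [-0.6 -0.3 -1.3] 0.145
plane slope x,y, z at tcp [ 0.209 -0.031  0.033] 70157
```

{"api": "apply_moves", "payload": {
  "commands": [
    [0,0,0,0,0.3],
    [0,0,0,0,0.3],
    [0,0,-0.02,0,0.0],
    [0,0,-0.04,0,-0.5],
    [0,0,-0.04,0,-1]
  ]
}}

```text
clock: 12.63
position: [0.4914, 0.3553, 0.1092]
ee_rot: [0.083, 0.951, -0.033, 0.296]
ft_force: [-0.1, 1.1, 0.5]
grip_width: 0.766
```

{"api": "apply_moves", "payload": {
  "commands": [
    [0,0,-0.04,0,-1],
    [0,0,-0.03,0,-1],
    [0,0,0,0,-1]
  ]
}}

```text
clock: 12.88
position: [0.447, 0.3664, 0.1738]
ee_rot: [0.082, 0.951, -0.031, 0.297]
ft_force: [0.2, 0.6, 0.2]
grip_width: 1.0
```

```bash
python3 -c "
from h import *
st()
a,d=camera('wrist'); P,uv=cloud('wrist',d)
# lid plane fit by yellow colour
h=cv2.cvtColor(a,cv2.COLOR_RGB2HSV)[uv[:,1],uv[:,0]]; m=(h[:,1]>90)&(h[:,0]<25)&(h[:,0]>10)&(P[:,1]>.22)&(P[:,2]<.08)&(P[:,2]>0)&(uv[:,1]<240)
Q=P[m]; print(m.sum(), np.median(Q,axis=0), np.linalg.lstsq(np.c_[Q[:,:2]-Q[:,:2].mean(0),np.ones(len(Q))],Q[:,2],rcond=None)[0], cv2.minAreaRect(Q[:,:2].astype(np.float32)))
a,d=camera('top'); cv2.imwrite('pics/t2.png',a[120:320,80:500,::-1])
for t in['lid','board','round_mould','square_mould']:
  for q in nets.place_of('top',t)[:2]:
    z=med(d,q['xy']); p=at_depth('top',q['xy'],z); print(t,q,p.round(3),inbox(p).round(3))
"
```

```text
12.88 [0.447  0.3664 0.1738] [[-0.81, 0.173, 0.56], [0.137, 0.985, -0.107], [-0.57, -0.01, -0.822]] [-0.505  0.168 -0.638  1.956  0.817  1.047 -0.154] [0.2 0.6 0.2] 1.0
25908 [0.5288286  0.35665369 0.01938651] [ 0.00618709 -0.00315012  0.01974056] ((0.5474623441696167, 0.3513122498989105), (0.25230711698532104, 0.13210849463939667), 79.92713165283203)
lid {'xy': [187.6, 206.9], 'conf': 0.89} [0.543 0.347 0.033] [-0.055  0.352  0.009]
round_mould {'xy': [339.4, 216.4], 'conf': 0.73} [ 0.52  -0.059  0.037] [-0.029 -0.054 -0.   ]
round_mould {'xy': [300.6, 206.7], 'conf': 0.57} [0.54  0.043 0.077] [-0.003  0.05   0.031]
square_mould {'xy': [342.1, 212.1], 'conf': 0.56} [ 0.526 -0.064  0.078] [-0.003 -0.058  0.032]
```

View pics/t2.png

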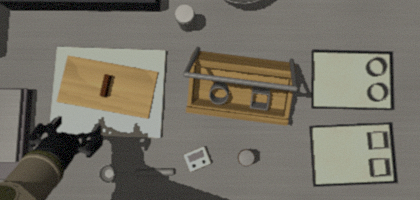

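```bash
python3 -c "
from h import *
print(box(-.06,.05,.2),box(-.03,.05,.01)); togo(box(-.06,.05,.2))"
```

```text
[0.40682568 0.05987285 0.1952    ] [0.526891   0.04502432 0.04566   ]
togo [-0.0229 -0.3049 -0.0121] rows 7.3
```

{"api": "apply_moves", "payload": {
  "commands": [
    [0,-0.038,-0.003,0,-1],
    [0,-0.038,-0.003,0,-1],
    [0,-0.038,0,0,-1],
    [-0.005,-0.038,0,0,-1],
    [-0.01,-0.038,0.005,0,-1]
  ]
}}

```text
clock: 13.6
position: [0.4249, 0.1706, 0.1689]
ee_rot: [0.08, 0.954, -0.036, 0.286]
ft_force: [0.6, -0.7, 1.2]
grip_width: 0.998
```

{"api": "apply_moves", "payload": {
  "commands": [
    [-0.01,-0.038,0.01,0,-1],
    [-0.01,-0.038,0.01,0,-1],
    [-0.01,-0.03,0.01,0,-1],
    [0,0,0,0,-1]
  ]
}}

```text
clock: 13.93
position: [0.4452, 0.0459, 0.1588]
ee_rot: [0.085, 0.954, -0.038, 0.284]
ft_force: [-0.1, -0.7, -0.5]
grip_width: 1.0
```

```bash
cat >> h.py <<'E'
def moulds(pic=None):
    st(); print('tcp in box',inbox(manip.get_obs()['position']).round(4),'yb in tool',(R.from_quat(manip.get_obs()['ee_rot']).as_matrix().T@yb).round(3))
    a,d=camera('wrist')
    if pic: cv2.imwrite(pic,a[:,:,::-1])
    P,uv=cloud('wrist',d); B=(P-F)@np.c_[U,yb,N]
    h=cv2.cvtColor(a,cv2.COLOR_RGB2HSV)[uv[:,1],uv[:,0]]
    for s,n in((1,'+y'),(-1,'-y')):
        k=(h[:,1]<60)&(B[:,2]>.022)&(B[:,2]<.05)&(abs(B[:,0])<.07)&(abs(B[:,1]-s*.052)<.045); print(n,k.sum(), np.percentile(B[k],[2,50,98],axis=0).round(4).tolist() if k.sum() else '')
    for t in('round_mould','square_mould'):
        for q in nets.place_of('wrist',t)[:1]:
            z=med(d,q['xy']); print(t,q,inbox(at_depth('wrist',q['xy'],z)).round(3))
E
python3 -c "
from h import *
moulds('pics/w5.png')"
```

```text
13.93 [0.4452 0.0459 0.1588] [[-0.825, 0.184, 0.535], [0.141, 0.983, -0.121], [-0.548, -0.024, -0.836]] [-0.215 -0.35  -0.231  2.416  0.457  0.65   0.633] [-0.1 -0.7 -0.5] 1.0
tcp in box [-0.0438  0.0409  0.1485] yb in tool [ 0.039  0.998 -0.054]
+y 1310 [[-0.0487, 0.034, 0.023], [-0.0163, 0.0574, 0.0376], [-0.0019, 0.0802, 0.0402]]
-y 1995 [[-0.0476, -0.0731, 0.0227], [-0.0219, -0.0526, 0.0359], [-0.0023, -0.0279, 0.04]]
round_mould {'xy': [349.5, 199.3], 'conf': 0.97} [-0.024  0.059 -0.   ]
square_mould {'xy': [230.8, 202.8], 'conf': 0.88} [-0.023 -0.048 -0.   ]
```

View pics/w5.png

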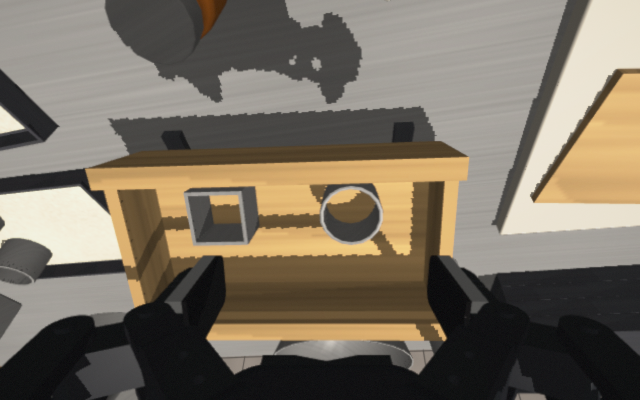

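```bash
python3 -c "
from h import *
togo(box(-.025,.057,.06)); togo(box(-.025,.057,.012))"
```

```text
togo [-0.0128  0.0151  0.0901] rows 2.2
togo [-0.01    0.0174  0.1379] rows 3.3
```

{"api": "apply_moves", "payload": {
  "commands": [
    [-0.005,0.009,0.03,0,-0.6],
    [-0.004,0.006,0.035,0,-0.6],
    [0,0,0.02,0,-0.6],
    [0,0,0,0,-0.6]
  ]
}}

```text
clock: 14.42
position: [0.5062, 0.064, 0.0953]
ee_rot: [0.079, 0.954, -0.032, 0.289]
ft_force: [-1.6, -0.4, -0.3]
grip_width: 0.796
```

```bash
python3 -c "
from h import *
moulds(); togo(box(-.025,.057,.012))"
```

```text
14.42 [0.5062 0.064  0.0953] [[-0.821, 0.169, 0.545], [0.132, 0.985, -0.106], [-0.555, -0.015, -0.831]] [-0.125 -0.064 -0.307  2.36   0.759  0.465  0.346] [-1.6 -0.4 -0.3] 0.796
tcp in box [-0.025   0.0663  0.0644] yb in tool [ 0.03   0.999 -0.039]
+y 3084 [[-0.048, 0.0318, 0.0229], [-0.0147, 0.054, 0.0374], [-0.0015, 0.0781, 0.0408]]
-y 5659 [[-0.047, -0.075, 0.0226], [-0.0219, -0.0556, 0.0357], [-0.0019, -0.0292, 0.0408]]
round_mould {'xy': [308.8, 215.5], 'conf': 0.64} [-0.022  0.053  0.001]
square_mould {'xy': [144.0, 217.5], 'conf': 0.78} [-0.037 -0.03   0.041]
togo [ 0.005  -0.0071  0.0556] rows 1.3
```

{"api": "apply_moves", "payload": {
  "commands": [
    [0.002,-0.007,0.02,0,-0.6],
    [0.002,-0.002,0.02,0,-0.6],
    [0.001,0,0.008,0,-0.6],
    [0,0,0,0,-0.6]
  ]
}}

```text
clock: 14.9
position: [0.5288, 0.0536, 0.0617]
ee_rot: [0.078, 0.952, -0.031, 0.295]
ft_force: [-0.8, 0.5, -0.1]
grip_width: 0.803
```

```bash
python3 -c "
from h import *
st(); print(inbox(manip.get_obs()['position'])); togo(box(-.025,.055,.010))"
```

```text
14.9 [0.5288 0.0536 0.0617] [[-0.814, 0.166, 0.557], [0.13, 0.986, -0.104], [-0.566, -0.013, -0.824]] [-0.103  0.05  -0.287  2.353  1.008  0.388  0.138] [-0.8  0.5 -0.1] 0.803
[-0.02128479  0.05870592  0.02347504]
togo [ 0.0047 -0.0034  0.0133] rows 0.3
```

{"api": "apply_moves", "payload": {
  "commands": [
    [0.004,-0.003,0.013,0,-0.6],
    [0.003,-0.001,0.006,0,-0.6],
    [0,0,0,0,0.2],
    [0,0,0,0,0.4],
    [0,0,0,0,0.4]
  ],
  "squeeze": 40
}}

```text
clock: 15.32
position: [0.5339, 0.0507, 0.0489]
ee_rot: [0.077, 0.951, -0.031, 0.299]
ft_force: [-0.1, 0.4, -0.6]
grip_width: 0.581
```

{"api": "apply_moves", "payload": {
  "commands": [
    [0,0,0,0,0.5],
    [0,0,0,0,0.5]
  ]
}}

```text
clock: 15.48
position: [0.5344, 0.0514, 0.0512]
ee_rot: [0.076, 0.95, -0.03, 0.301]
ft_force: [0.5, -0.7, -1.1]
grip_width: 0.581
```

```bash
python3 -c "
from h import *
st(); print(inbox(manip.get_obs()['position']))
a,d=camera('wrist'); cv2.imwrite('pics/w6.png',a[:,:,::-1])"
```

```text
15.48 [0.5344 0.0514 0.0512] [[-0.807, 0.164, 0.567], [0.127, 0.986, -0.104], [-0.576, -0.012, -0.817]] [-0.109  0.084 -0.275  2.357  1.132  0.369  0.022] [ 0.5 -0.7 -1.1] 0.581
[-0.02149927  0.05728656  0.01146589]
```

View pics/w6.png

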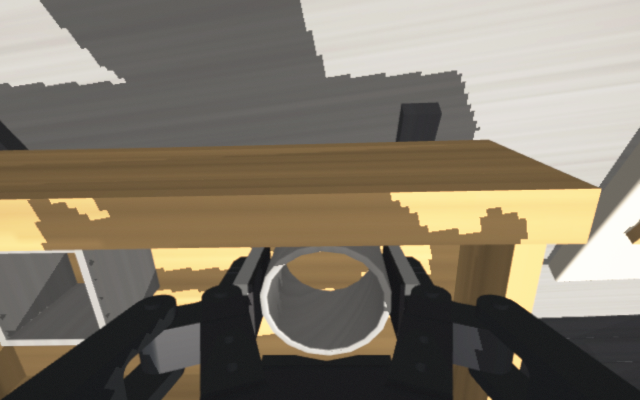

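{"api": "apply_moves", "payload": {
  "commands": [
    [0,0,-0.02,0,0.5],
    [0,0,-0.03,0,0.5],
    [0,0,-0.035,0,0.5],
    [0,0,-0.02,0,0.5]
  ],
  "squeeze": 50
}}

```text
clock: 15.87
position: [0.4716, 0.0631, 0.136]
ee_rot: [0.076, 0.952, -0.03, 0.296]
ft_force: [1.1, -0.1, 0.0]
grip_width: 0.579
```

```bash
python3 -c "
from h import *
st(); print(inbox(manip.get_obs()['position'])); print(R.from_quat(manip.get_obs()['ee_rot']).as_matrix().T@yb); print(box(-.03,-.25,.13)); togo(box(-.03,-.25,.13)); togo([.57,-.265,.06])"
```

```text
15.87 [0.4716 0.0631 0.136 ] [[-0.813, 0.162, 0.559], [0.126, 0.987, -0.102], [-0.568, -0.012, -0.823]] [-0.123 -0.242 -0.331  2.404  0.552  0.536  0.529] [ 1.1 -0.1  0. ] 0.579
[-0.03428538  0.06119861  0.11679893]
[ 0.02560076  0.99914875 -0.03234779]
[ 0.430524   -0.24534338  0.14958   ]
togo [-0.0133 -0.3112 -0.0027] rows 7.5
togo [-0.0783 -0.307   0.151 ] rows 8.4
```

{"api": "apply_moves", "payload": {
  "commands": [
    [-0.001,-0.038,-0.002,0,0.5],
    [-0.001,-0.038,0,0,0.5],
    [-0.001,-0.038,0,0,0.5],
    [-0.001,-0.038,0,0,0.5],
    [-0.001,-0.038,0,0,0.5]
  ]
}}

```text
clock: 16.28
position: [0.458, 0.0102, 0.1406]
ee_rot: [0.073, 0.956, -0.022, 0.282]
ft_force: [0.2, 0.9, -0.4]
grip_width: 0.575
```

{"api": "apply_moves", "payload": {
  "commands": [
    [-0.001,-0.038,0,0,0.5],
    [-0.001,-0.038,0,0,0.5],
    [-0.001,-0.015,0,0,0.5]
  ]
}}

```text
clock: 16.53
position: [0.4516, -0.0404, 0.1423]
ee_rot: [0.073, 0.958, -0.023, 0.277]
ft_force: [-0.5, 1.0, -1.1]
grip_width: 0.574
```

```bash
python3 -c "
from h import *
st(); togo([.57,-.265,.06]); togo([.57,-.265,.03])"
```

```text
16.53 [ 0.4516 -0.0404  0.1423] [[-0.836, 0.153, 0.527], [0.128, 0.988, -0.084], [-0.534, -0.003, -0.846]] [ 0.86  -0.427 -0.812  2.416 -0.482  0.5    1.789] [-0.5  1.  -1.1] 0.574
togo [-0.0837 -0.2037  0.1509] rows 6.4
togo [-0.0677 -0.2036  0.1762] rows 6.7
```

{"api": "apply_moves", "payload": {
  "commands": [
    [-0.002,-0.038,0,0,0.5],
    [-0.002,-0.038,0,0,0.5],
    [-0.002,-0.038,0,0,0.5],
    [-0.002,-0.038,0,0,0.5],
    [-0.001,-0.03,0,0,0.5]
  ]
}}

```text
clock: 16.95
position: [0.4314, -0.226, 0.1524]
ee_rot: [0.07, 0.957, -0.027, 0.28]
ft_force: [1.1, 0.3, -0.3]
grip_width: 0.581
```

```bash
python3 -c "
from h import *
st(); togo([.57,-.265,.06])"
```

```text
16.95 [ 0.4314 -0.226   0.1524] [[-0.833, 0.149, 0.533], [0.119, 0.989, -0.092], [-0.54, -0.013, -0.841]] [ 0.951 -0.229 -0.386  2.336 -0.575  0.549  2.399] [ 1.1  0.3 -0.3] 0.581
togo [-0.0702 -0.0167  0.1552] rows 4.1
```

{"api": "apply_moves", "payload": {
  "commands": [
    [-0.017,-0.006,0.037,0,0.5],
    [-0.017,-0.005,0.037,0,0.5],
    [-0.017,-0.004,0.037,0,0.5],
    [-0.01,0,0.02,0,0.5],
    [0,0,0,0,0.5]
  ]
}}

```text
clock: 17.37
position: [0.5533, -0.2756, 0.0766]
ee_rot: [0.077, 0.955, -0.032, 0.285]
ft_force: [-0.8, -0.3, -0.4]
grip_width: 0.58
```

```bash
python3 -c "
from h import *
st(); togo([.57,-.265,.06]); togo([.57,-.265,.03])
a,d=camera('top'); cv2.imwrite('pics/t3.png',cv2.resize(a[150:330,330:510,::-1],None,fx=3,fy=3))
P,uv=cloud('top',d)
for t in['round_tray','round_stock0','square_stock0','square_tray']:
  for q in nets.place_of('top',t)[:2]:
    print(t,q['conf'],at_z('top',q['xy'],.003).round(3))
"
```

```text
17.37 [ 0.5533 -0.2756  0.0766] [[-0.826, 0.165, 0.539], [0.128, 0.986, -0.106], [-0.549, -0.018, -0.835]] [ 0.869  0.209 -0.421  2.126 -0.267  0.272  2.127] [-0.8 -0.3 -0.4] 0.58
togo [-0.0033  0.0135  0.0218] rows 0.6
togo [0.0132 0.014  0.0468] rows 1.2
round_tray 0.7 [ 0.568 -0.312  0.003]
round_stock0 0.69 [ 0.617 -0.372  0.003]
round_stock0 0.51 [ 0.542 -0.377  0.003]
square_stock0 0.65 [ 0.4   -0.374  0.003]
square_tray 0.65 [0.735 0.144 0.003]
```

View pics/t3.png

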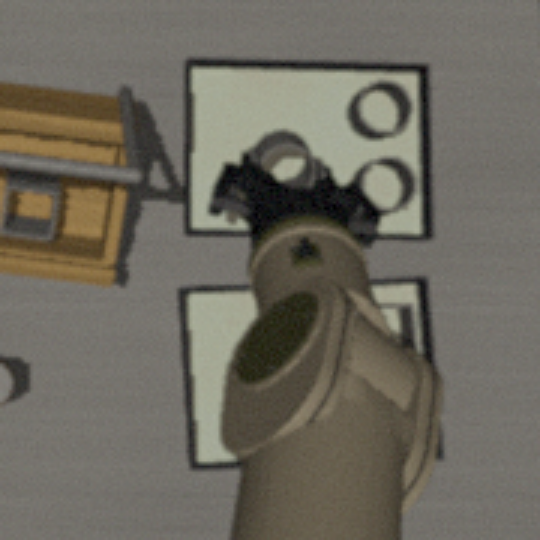

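{"api": "apply_moves", "payload": {
  "commands": [
    [0.002,0.011,0.022,0,0.5],
    [0.006,0.002,0.011,0,0.5],
    [0.003,0,0.006,0,0.5],
    [0,0,0,0,0.5]
  ]
}}

```text
clock: 17.95
position: [0.5638, -0.2687, 0.0455]
ee_rot: [0.078, 0.954, -0.038, 0.288]
ft_force: [-0.6, 0.7, -0.3]
grip_width: 0.577
```

```bash
python3 -c "
from h import *
st(); togo([.57,-.265,.025])"
```

```text
17.95 [ 0.5638 -0.2687  0.0455] [[-0.821, 0.17, 0.544], [0.127, 0.985, -0.117], [-0.556, -0.027, -0.831]] [ 0.794  0.272 -0.378  2.14  -0.208  0.177  2.059] [-0.6  0.7 -0.3] 0.577
togo [0.0068 0.0053 0.0199] rows 0.5
```

{"api": "apply_moves", "payload": {
  "commands": [
    [0.004,0.003,0.008,0,0.5],
    [0.004,0.001,0.007,0,0.5],
    [0,0,0,0,0.5]
  ],
  "squeeze": 25
}}

```text
clock: 18.2
position: [0.5659, -0.2668, 0.0298]
ee_rot: [0.078, 0.953, -0.039, 0.29]
ft_force: [-1.1, 0.3, -0.8]
grip_width: 0.572
```

{"api": "apply_moves", "payload": {
  "commands": [
    [0.004,0,0.006,0,0.5],
    [0.003,0,0.005,0,0.5],
    [0,0,0,0,0.5]
  ],
  "squeeze": 20
}}

```text
clock: 18.45
position: [0.5713, -0.2685, 0.0214]
ee_rot: [0.077, 0.951, -0.041, 0.295]
ft_force: [0.1, 0.3, -1.3]
grip_width: 0.581
```

```bash
python3 -c "
from h import *
st()"
```

```text
18.45 [ 0.5713 -0.2685  0.0214] [[-0.814, 0.172, 0.555], [0.123, 0.985, -0.124], [-0.568, -0.033, -0.823]] [ 0.768  0.329 -0.364  2.145 -0.194  0.098  2.054] [ 0.1  0.3 -1.3] 0.581
```

{"api": "apply_moves", "payload": {
  "commands": [
    [0.004,0,0.005,0,0.5],
    [0.002,0,0.003,0,0.5],
    [0,0,0,0,0.5]
  ]
}}

```text
clock: 18.7
position: [0.5783, -0.2698, 0.0187]
ee_rot: [0.075, 0.949, -0.044, 0.302]
ft_force: [-1.3, -0.2, 1.0]
grip_width: 0.579
```

```bash
python3 -c "
from h import *
st()
a,d=camera('wrist');P,uv=cloud('wrist',d); o=manip.get_obs()['position']
k=(uv[:,1]<330)&(uv[:,0]>200)&(uv[:,0]<450)&(np.hypot(P[:,0]-o[0],P[:,1]-o[1])<.06)&(P[:,2]>.02); Q=P[k]; print(np.percentile(Q,[1,50,99],axis=0).round(3).tolist())
for x0 in np.arange(-.05,.05,.01):
  j=(abs(Q[:,0]-o[0]-x0-.005)<.005)&(abs(Q[:,1]-o[1])<.02)
  if j.sum()>5: print(round(x0,3),np.percentile(Q[j,2],[50,95]).round(4))
"
```

```text
18.7 [ 0.5783 -0.2698  0.0187] [[-0.806, 0.17, 0.568], [0.117, 0.985, -0.129], [-0.581, -0.038, -0.813]] [ 0.768  0.347 -0.368  2.141 -0.198  0.07   2.064] [-1.3 -0.2  1. ] 0.579
[[0.521, -0.301, 0.021], [0.553, -0.267, 0.039], [0.595, -0.226, 0.066]]
-0.05 [0.057  0.0606]
-0.04 [0.0362 0.0468]
-0.03 [0.0328 0.0522]
-0.02 [0.0481 0.0512]
-0.01 [0.0427 0.0496]
0.0 [0.0393 0.0462]
0.01 [0.0305 0.0421]
```

{"api": "apply_moves", "payload": {
  "commands": [
    [0,0,0,0,0.0],
    [0,0,0,0,-0.3],
    [0,0,0,0,-0.5],
    [0,0,0,0,-0.5]
  ]
}}

```text
clock: 19.08
position: [0.5784, -0.2705, 0.0183]
ee_rot: [0.076, 0.949, -0.044, 0.303]
ft_force: [-0.4, -1.0, -0.7]
grip_width: 0.746
```

{"api": "apply_moves", "payload": {
  "commands": [
    [0,0,-0.02,0,-0.5],
    [0,0,-0.035,0,-0.5],
    [0,0,-0.038,0,-0.5],
    [0,0,-0.038,0,-0.5]
  ]
}}

```text
clock: 19.42
position: [0.5015, -0.2501, 0.1196]
ee_rot: [0.075, 0.951, -0.04, 0.298]
ft_force: [-0.1, -2.0, 0.9]
grip_width: 0.747
```

```bash
cat >> h.py <<'E'
def rimfit(cx,cy,r=.05):
    a,d=camera('wrist');P,uv=cloud('wrist',d)
    k=(uv[:,1]<280)&(np.hypot(P[:,0]-cx,P[:,1]-cy)<r)&(P[:,2]>.032)&(P[:,2]<.07); Q=P[k]
    if len(Q)<20: print('none',len(Q)); return a
    for i in range(4):
        c=np.linalg.lstsq(np.c_[Q[:,:2]-Q[:,:2].mean(0),np.ones(len(Q))],Q[:,2],rcond=None)[0]; e=Q[:,2]-np.c_[Q[:,:2]-Q[:,:2].mean(0),np.ones(len(Q))]@c; Q2=Q[e>-.003]; 
        if len(Q2)<20: break
        Q=Q2
    print('rim',len(Q),c.round(3),Q.min(0).round(3),Q.max(0).round(3)); return a
E
python3 -c "
from h import *
st(); a=rimfit(.57,-.265); cv2.imwrite('pics/w7.png',a[:,:,::-1])
for c in('wrist',):
  for t in('round_mould','round_stock0'):
    print(t,[(q['conf'],q['xy'],at_z(c,q['xy'],.003).round(3)) for q in nets.place_of(c,t)[:3]])
"
```

```text
19.42 [ 0.5015 -0.2501  0.1196] [[-0.811, 0.167, 0.56], [0.119, 0.986, -0.12], [-0.572, -0.031, -0.819]] [ 1.127  0.003 -0.645  2.242 -0.474  0.339  2.3  ] [-0.1 -2.   0.9] 0.747
rim 957 [ 0.006 -0.008  0.048] [ 0.552 -0.296  0.045] [ 0.602 -0.246  0.051]
round_mould [(0.59, [325.6, 188.7], array([ 0.587, -0.273,  0.003]))]
round_stock0 [(0.93, [219.5, 216.1], array([ 0.612, -0.383,  0.003])), (0.83, [183.7, 165.5], array([ 0.541, -0.384,  0.003]))]
```

View pics/w7.png

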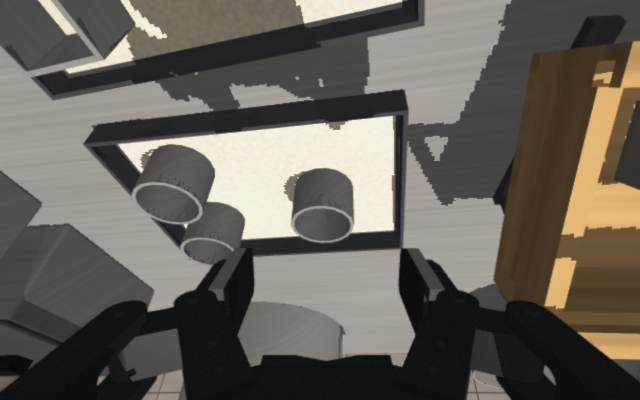

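```bash
python3 -c "
from h import *
togo(box(-.035,-.25,.13)); togo(box(-.03,-.05,.12)); print(box(-.03,-.05,.12),R.from_quat(manip.get_obs()['ee_rot']).as_matrix().T@yb)"
```

```text
togo [ 0.0485 -0.0054 -0.0635] rows 1.9
togo [ 0.0482  0.1949 -0.0648] rows 5.1
[ 0.46003329 -0.04746918  0.14092   ] [ 0.01862903  0.99810088 -0.05871617]
```

{"api": "apply_moves", "payload": {
  "commands": [
    [0.024,-0.002,-0.032,0,-0.6],
    [0.024,0,-0.034,0,-0.6],
    [0.001,0.038,-0.002,0,-0.6],
    [0.001,0.038,-0.002,0,-0.6],
    [0.001,0.038,-0.002,0,-0.6]
  ]
}}

```text
clock: 19.98
position: [0.4396, -0.1477, 0.1491]
ee_rot: [0.077, 0.951, -0.032, 0.299]
ft_force: [-0.5, 0.4, 4.2]
grip_width: 0.801
```

{"api": "apply_moves", "payload": {
  "commands": [
    [0.001,0.036,-0.002,0,-0.6],
    [0.001,0.03,-0.002,0,-0.6],
    [0,0.02,0,0,-0.6],
    [0,0,0,0,-0.6]
  ]
}}

```text
clock: 20.32
position: [0.4549, -0.079, 0.1481]
ee_rot: [0.099, 0.951, -0.035, 0.29]
ft_force: [-0.2, 0.2, 0.8]
grip_width: 0.799
```

```bash
python3 -c "
from h import *
moulds(); togo(box(-.025,-.052,.06))"
```

```text
20.32 [ 0.4549 -0.079   0.1481] [[-0.812, 0.209, 0.546], [0.169, 0.978, -0.124], [-0.559, -0.008, -0.829]] [ 1.129 -0.497 -0.935  2.413 -0.735  0.524  2.048] [-0.2  0.2  0.8] 0.799
tcp in box [-0.0275 -0.0819  0.1268] yb in tool [ 0.068  0.996 -0.056]
+y 0 
-y 1977 [[-0.0476, -0.0763, 0.0231], [-0.0224, -0.0517, 0.0377], [-0.0022, -0.0316, 0.0399]]
round_mould {'xy': [178.0, 221.0], 'conf': 0.81} [ 0.016 -0.245 -0.045]
square_mould {'xy': [366.8, 185.9], 'conf': 0.78} [-0.024 -0.057 -0.001]
togo [0.0041 0.0355 0.0652] rows 1.8
```

{"api": "apply_moves", "payload": {
  "commands": [
    [0.001,0.015,0.01,-1.5,-0.6],
    [0.001,0.015,0.015,-1.5,-0.6],
    [0.001,0.006,0.02,0,-0.6],
    [0,0,0.015,0,-0.6],
    [0,0,0,0,-0.6]
  ]
}}

```text
clock: 20.88
position: [0.4929, -0.0529, 0.0953]
ee_rot: [0.074, 0.953, -0.04, 0.291]
ft_force: [-0.5, 0.7, -0.2]
grip_width: 0.799
```

```bash
python3 -c "
from h import *
moulds(); togo(box(-.025,-.0535,.06)); togo(box(-.025,-.0535,.012))"
```

```text
20.88 [ 0.4929 -0.0529  0.0953] [[-0.819, 0.164, 0.549], [0.117, 0.986, -0.12], [-0.561, -0.034, -0.827]] [ 1.365 -0.328 -1.312  2.389 -0.655  0.297  1.964] [-0.5  0.7 -0.2] 0.799
tcp in box [-0.024  -0.0514  0.0638] yb in tool [ 0.016  0.999 -0.052]
+y 0 
-y 3503 [[-0.0477, -0.0762, 0.023], [-0.0153, -0.0558, 0.0382], [-0.002, -0.0311, 0.0404]]
round_mould {'xy': [111.4, 234.9], 'conf': 0.94} [ 0.016 -0.239 -0.049]
square_mould {'xy': [324.5, 213.0], 'conf': 0.84} [-0.023 -0.056 -0.   ]
togo [ 0.0017 -0.0011  0.0053] rows 0.1
togo [0.0052 0.0015 0.0531] rows 1.3
```

{"api": "apply_moves", "payload": {
  "commands": [
    [0.001,0,0.02,0,-0.6],
    [0.002,0,0.02,0,-0.6],
    [0.001,0,0.01,0,-0.6],
    [0,0,0,0,-0.6]
  ]
}}

```text
clock: 21.37
position: [0.494, -0.0631, 0.0739]
ee_rot: [0.078, 0.956, -0.048, 0.28]
ft_force: [-0.3, 0.7, 0.1]
grip_width: 0.801
```

```bash
python3 -c "
from h import *
st(); print(inbox(manip.get_obs()['position'])); togo(box(-.025,-.0535,.012))"
```

```text
21.37 [ 0.494  -0.0631  0.0739] [[-0.831, 0.175, 0.527], [0.122, 0.983, -0.135], [-0.542, -0.048, -0.839]] [ 1.478 -0.188 -1.45   2.382 -0.173  0.225  1.542] [-0.3  0.7  0.1] 0.801
[-0.0326908  -0.06135894  0.0441147 ]
togo [-0.0059  0.0102  0.0318] rows 0.8
```

{"api": "apply_moves", "payload": {
  "commands": [
    [-0.004,0.008,0.02,0,-0.6],
    [-0.002,0.004,0.02,0,-0.6],
    [0,0,0.01,0,-0.6]
  ]
}}

```text
clock: 21.62
position: [0.4886, -0.0582, 0.0622]
ee_rot: [0.077, 0.962, -0.042, 0.26]
ft_force: [1.8, -0.6, 6.2]
grip_width: 0.802
```

```bash
python3 -c "
from h import *
st(); print(inbox(manip.get_obs()['position'])); togo(box(-.025,-.0535,.012)); togo(box(-.025,.05,.065))"
```

```text
21.62 [ 0.4886 -0.0582  0.0622] [[-0.853, 0.17, 0.494], [0.126, 0.985, -0.121], [-0.507, -0.041, -0.861]] [ 1.396 -0.04  -1.417  2.373  0.365  0.276  1.053] [ 1.8 -0.6  6.2] 0.802
[-0.04370712 -0.0571507   0.03701435]
togo [-0.0184  0.0055  0.0249] rows 0.8
togo [-0.0167  0.1057 -0.0342] rows 2.7
```

{"api": "apply_moves", "payload": {
  "commands": [
    [-0.012,0.003,0.0,0,-0.6],
    [-0.008,0.002,0.005,0,-0.6],
    [-0.004,0,0.01,0,-0.6]
  ]
}}

```text
clock: 21.87
position: [0.5131, -0.0611, 0.0614]
ee_rot: [0.079, 0.962, -0.045, 0.257]
ft_force: [-0.5, -0.4, 1.3]
grip_width: 0.798
```

```bash
python3 -c "
from h import *
st(); print(inbox(manip.get_obs()['position'])); togo(box(-.025,-.0535,.012)); togo(box(-.025,.05,.065))"
```

```text
21.87 [ 0.5131 -0.0611  0.0614] [[-0.856, 0.175, 0.487], [0.128, 0.984, -0.128], [-0.502, -0.047, -0.864]] [ 1.23   0.139 -1.308  2.315  0.823  0.389  0.658] [-0.5 -0.4  1.3] 0.798
[-0.02265171 -0.05705255  0.02396588]
togo [0.0024 0.0043 0.0117] rows 0.3
togo [ 0.0046  0.104  -0.0481] rows 2.7
```

{"api": "apply_moves", "payload": {
  "commands": [
    [0.001,0.004,0.011,0,-0.6],
    [0,0.001,0.003,0,-0.6],
    [0,0,0,0,0.2],
    [0,0,0,0,0.5],
    [0,0,0,0,0.5]
  ],
  "squeeze": 40
}}

```text
clock: 22.28
position: [0.5174, -0.0598, 0.046]
ee_rot: [0.079, 0.964, -0.049, 0.25]
ft_force: [-0.8, 1.4, 5.3]
grip_width: 0.547
```

{"api": "apply_moves", "payload": {
  "commands": [
    [0,0,0,0,0.5],
    [0,0,0,0,0.5]
  ],
  "squeeze": 60
}}

```text
clock: 22.45
position: [0.5163, -0.0605, 0.0467]
ee_rot: [0.079, 0.964, -0.05, 0.249]
ft_force: [0.2, 0.9, -0.8]
grip_width: 0.538
```

```bash
python3 -c "
from h import *
st(); print(inbox(manip.get_obs()['position']));print(R.from_quat(manip.get_obs()['ee_rot']).as_matrix().T@yb)"
```

```text
22.45 [ 0.5163 -0.0605  0.0467] [[-0.863, 0.177, 0.473], [0.128, 0.982, -0.136], [-0.488, -0.057, -0.871]] [ 1.099  0.201 -1.204  2.306  0.962  0.428  0.529] [ 0.2  0.9 -0.8] 0.538
[-0.02734196 -0.05605303  0.00967203]
[ 0.02077495  0.99683683 -0.07671205]
```

{"api": "apply_moves", "payload": {
  "commands": [
    [0,0,-0.02,0,0.5],
    [0,0,-0.03,0,0.5],
    [0,0,-0.035,0,0.5],
    [0,0,-0.025,0,0.5]
  ]
}}

```text
clock: 22.78
position: [0.4856, -0.0612, 0.0807]
ee_rot: [0.081, 0.968, -0.058, 0.231]
ft_force: [8.4, -0.7, -1.2]
grip_width: 0.535
```

```bash
python3 -c "
from h import *
st(); print(inbox(manip.get_obs()['position'])); togo(box(-.03,-.25,.13))"
```

```text
22.78 [ 0.4856 -0.0612  0.0807] [[-0.88, 0.184, 0.438], [0.131, 0.98, -0.15], [-0.457, -0.074, -0.886]] [ 1.209 -0.088 -1.242  2.32   0.225  0.409  1.166] [ 8.4 -0.7 -1.2] 0.535
[-0.0367238  -0.0605315   0.05432194]
togo [-0.0071 -0.1957 -0.0576] rows 4.9
```

{"api": "apply_moves", "payload": {
  "commands": [
    [-0.008,0,-0.015,0,0.5],
    [-0.004,0,-0.025,0,0.5],
    [-0.004,0,-0.025,0,0.5]
  ]
}}

```text
clock: 23.03
position: [0.4693, -0.0533, 0.1478]
ee_rot: [0.082, 0.968, -0.056, 0.232]
ft_force: [0.1, -0.7, -1.7]
grip_width: 0.536
```

```bash
python3 -c "
from h import *
st(); print(inbox(manip.get_obs()['position'])); togo(box(-.03,-.25,.13))"
```

```text
23.03 [ 0.4693 -0.0533  0.1478] [[-0.879, 0.185, 0.44], [0.134, 0.98, -0.146], [-0.458, -0.069, -0.886]] [ 0.956 -0.325 -0.93   2.295 -0.197  0.589  1.53 ] [ 0.1 -0.7 -1.7] 0.536
[-0.01792212 -0.05463634  0.12100733]
togo [ 0.0076 -0.1956  0.0094] rows 4.7
```

Clear of the box. Now toward the square tray.

{"api": "apply_moves", "payload": {
  "commands": [
    [0.003,-0.038,0,0,0.5],
    [0.003,-0.038,0,0,0.5],
    [0.003,-0.038,0,0,0.5],
    [0.003,-0.038,0,0,0.5],
    [0.003,-0.038,0,0,0.5]
  ]
}}

```text
clock: 23.45
position: [0.4257, -0.2361, 0.1677]
ee_rot: [0.073, 0.965, -0.057, 0.244]
ft_force: [1.4, 0.2, -0.8]
grip_width: 0.533
```

```bash
python3 -c "
from h import *
st(); togo([.40,-.265,.10]); togo([.40,-.265,.03])"
```

```text
23.45 [ 0.4257 -0.2361  0.1677] [[-0.87, 0.169, 0.462], [0.113, 0.983, -0.146], [-0.479, -0.075, -0.875]] [ 0.911 -0.244 -0.389  2.283 -0.335  0.61   2.157] [ 1.4  0.2 -0.8] 0.533
togo [ 0.0515 -0.0277  0.0515] rows 1.9
togo [ 0.085  -0.0225  0.1127] rows 3.4
```

{"api": "apply_moves", "payload": {
  "commands": [
    [0.024,-0.014,0.024,0,0.5],
    [0.024,-0.012,0.024,0,0.5],
    [0.008,0,0.01,0,0.5],
    [0.005,0,0.01,0,0.5],
    [0,0,0,0,0.5]
  ]
}}

```text
clock: 23.87
position: [0.3956, -0.276, 0.0829]
ee_rot: [0.08, 0.963, -0.061, 0.249]
ft_force: [-0.5, 0.9, -1.2]
grip_width: 0.533
```

```bash
python3 -c "
from h import *
st(); togo([.40,-.265,.03])"
```

```text
23.87 [ 0.3956 -0.276   0.0829] [[-0.863, 0.185, 0.47], [0.124, 0.98, -0.157], [-0.49, -0.077, -0.868]] [ 0.901 -0.095 -0.273  2.386 -0.476  0.386  2.429] [-0.5  0.9 -1.2] 0.533
togo [0.0235 0.0156 0.0463] rows 1.3
```

{"api": "apply_moves", "payload": {
  "commands": [
    [0.009,0.007,0.018,0,0.5],
    [0.009,0.006,0.018,0,0.5],
    [0.003,0.001,0.005,0,0.5],
    [0,0,0,0,0.5]
  ]
}}

```text
clock: 24.2
position: [0.4025, -0.2679, 0.0402]
ee_rot: [0.081, 0.962, -0.062, 0.254]
ft_force: [-0.5, 0.1, -1.2]
grip_width: 0.536
```

```bash
python3 -c "
from h import *
st(); togo([.40,-.265,.022])"
```

```text
24.2 [ 0.4025 -0.2679  0.0402] [[-0.858, 0.187, 0.478], [0.124, 0.979, -0.161], [-0.498, -0.079, -0.863]] [ 1.034  0.012 -0.443  2.416 -0.572  0.239  2.52 ] [-0.5  0.1 -1.2] 0.536
togo [0.0116 0.0038 0.014 ] rows 0.4
```

{"api": "apply_moves", "payload": {
  "commands": [
    [0.006,0.002,0.007,0,0.5],
    [0.006,0.002,0.007,0,0.5],
    [0,0,0,0,0.5]
  ],
  "squeeze": 25
}}

```text
clock: 24.45
position: [0.4009, -0.2666, 0.0295]
ee_rot: [0.08, 0.962, -0.064, 0.253]
ft_force: [-1.1, 0.3, -1.7]
grip_width: 0.534
```

```bash
python3 -c "
from h import *
st(); togo([.40,-.265,.018])"
```

```text
24.45 [ 0.4009 -0.2666  0.0295] [[-0.859, 0.186, 0.477], [0.121, 0.979, -0.164], [-0.498, -0.083, -0.863]] [ 1.296  0.055 -0.707  2.416 -0.526  0.199  2.496] [-1.1  0.3 -1.7] 0.534
togo [0.0067 0.0023 0.0092] rows 0.3
```

{"api": "apply_moves", "payload": {
  "commands": [
    [0.006,0.001,0.008,0,0.5],
    [0.004,0,0.005,0,0.5],
    [0,0,0,0,0.5]
  ],
  "squeeze": 20
}}

```text
clock: 24.7
position: [0.4028, -0.2698, 0.0206]
ee_rot: [0.078, 0.961, -0.068, 0.255]
ft_force: [0.1, -0.4, -1.8]
grip_width: 0.534
```

```bash
python3 -c "
from h import *
st()"
```

```text
24.7 [ 0.4028 -0.2698  0.0206] [[-0.858, 0.185, 0.479], [0.115, 0.978, -0.171], [-0.501, -0.092, -0.861]] [ 1.467  0.112 -0.88   2.41  -0.335  0.151  2.34 ] [ 0.1 -0.4 -1.8] 0.534
```

{"api": "apply_moves", "payload": {
  "commands": [
    [0.004,0,0.006,0,0.5],
    [0,0,0,0,0.0],
    [0,0,0,0,-0.3],
    [0,0,0,0,-0.5],
    [0,0,0,0,-0.5]
  ]
}}

```text
clock: 25.12
position: [0.4077, -0.2744, 0.0206]
ee_rot: [0.076, 0.961, -0.074, 0.257]
ft_force: [-0.5, -0.1, -0.1]
grip_width: 0.751
```

{"api": "apply_moves", "payload": {
  "commands": [
    [0,0,0,0,-0.5],
    [0,0,-0.02,0,-0.5],
    [0,0,-0.03,0,-0.5],
    [0,0,-0.035,0,-0.5],
    [0,0,-0.035,0,-0.5]
  ]
}}

```text
clock: 25.53
position: [0.3652, -0.2605, 0.1105]
ee_rot: [0.085, 0.963, -0.066, 0.248]
ft_force: [-0.4, -1.4, -1.5]
grip_width: 0.749
```

```bash
python3 -c "
from h import *
st(); a=rimfit(.405,-.265); cv2.imwrite('pics/w8.png',a[:,:,::-1])
for t in('square_mould','square_stock0','round_mould','round_stock0'):
    print(t,[(q['conf'],q['xy'],at_z('wrist',q['xy'],.003).round(3)) for q in nets.place_of('wrist',t)[:3]])
"
```

```text
25.53 [ 0.3652 -0.2605  0.1105] [[-0.862, 0.197, 0.467], [0.131, 0.977, -0.169], [-0.489, -0.084, -0.868]] [ 1.37  -0.265 -0.666  2.415 -0.683  0.531  2.601] [-0.4 -1.4 -1.5] 0.749
rim 1279 [ 0.006 -0.008  0.048] [ 0.386 -0.302  0.045] [ 0.44  -0.249  0.051]
square_mould [(0.65, [330.7, 186.5], array([ 0.418, -0.281,  0.003]))]
square_stock0 [(0.87, [213.5, 190.4], array([ 0.41 , -0.379,  0.003])), (0.62, [165.5, 119.6], array([ 0.341, -0.384,  0.003]))]
round_mould [(0.6, [366.0, 295.2], array([ 0.578, -0.268,  0.003]))]
round_stock0 [(0.9, [282.9, 306.9], array([ 0.599, -0.369,  0.003])), (0.81, [262.5, 277.5], array([ 0.535, -0.374,  0.003]))]
```

{"api": "apply_moves", "payload": {
  "commands": [
    [0,0,-0.02,5,-0.5],
    [0,0,-0.03,5,-0.5],
    [0,0.03,-0.03,5,-0.5],
    [0,0.03,-0.03,5,-0.5],
    [0,0.03,-0.02,5,-0.5]
  ]
}}

```text
clock: 26.2
position: [0.3423, -0.2201, 0.1721]
ee_rot: [0.212, 0.946, -0.031, 0.243]
ft_force: [0.7, 0.0, -0.7]
grip_width: 0.751
```

{"api": "apply_moves", "payload": {
  "commands": [
    [0,0.02,-0.03,0,-0.5],
    [0,0.02,-0.03,0,-0.5],
    [0,0.02,-0.03,0,-0.5],
    [0,0,0,0,-0.5]
  ]
}}

```text
clock: 26.53
position: [0.3566, -0.1939, 0.198]
ee_rot: [0.204, 0.951, -0.021, 0.231]
ft_force: [0.9, -0.1, 0.7]
grip_width: 0.751
```

```bash
python3 -c "
from h import *
st(); a,d=camera('top'); cv2.imwrite('pics/t4.png',cv2.resize(a[150:330,120:510,::-1],None,fx=2,fy=2))
for t in('square_mould','square_stock0','round_mould','round_stock0','square_tray','round_tray','lid','board','jar','timer'):
    print(t,[(q['conf'],np.round(q['xy']),at_depth('top',q['xy'],med(d,q['xy'])).round(3)) for q in nets.place_of('top',t)[:3]])
P,uv=cloud('top',d)
for n,x,y in(('sq',.407,-.272),('rd',.572,-.268)):
  k=(abs(P[:,0]-x)<.04)&(abs(P[:,1]-y)<.04)&(P[:,2]>.033)&(P[:,2]<.06); print(n,k.sum(),P[k].min(0).round(3),P[k].max(0).round(3))
"
```

```text
26.53 [ 0.3566 -0.1939  0.198 ] [[-0.81, 0.399, 0.43], [0.379, 0.915, -0.135], [-0.448, 0.054, -0.893]] [ 0.634 -0.488 -0.147  2.37  -0.211  0.803  1.747] [ 0.9 -0.1  0.7] 0.751
square_mould [(0.6, array([418., 258.]), array([ 0.411, -0.271,  0.003])), (0.39, array([322., 202.]), array([ 0.525, -0.01 ,  0.258]))]
square_stock0 [(0.71, array([454., 260.]), array([ 0.408, -0.37 ,  0.003])), (0.59, array([458., 288.]), array([ 0.334, -0.378,  0.004]))]
round_mould [(0.66, array([418., 195.]), array([ 0.584, -0.275,  0.003])), (0.36, array([455., 288.]), array([ 0.334, -0.369,  0.004]))]
round_stock0 [(0.61, array([454., 210.]), array([ 0.543, -0.375,  0.003])), (0.57, array([454., 186.]), array([ 0.611, -0.376,  0.003]))]
square_tray [(0.56, array([430., 275.]), array([ 0.367, -0.302,  0.004])), (0.54, array([457., 288.]), array([ 0.333, -0.374,  0.003]))]
round_tray [(0.7, array([432., 199.]), array([ 0.573, -0.316,  0.003]))]
lid [(0.82, array([188., 208.]), array([0.539, 0.346, 0.032]))]
board [(0.74, array([218., 290.]), array([0.323, 0.26 , 0.016]))]
jar [(0.71, array([324., 278.]), array([ 0.359, -0.018,  0.075]))]
timer [(0.65, array([420., 260.]), array([ 0.407, -0.277,  0.002])), (0.61, array([319., 205.]), array([ 0.549, -0.004,  0.049])), (0.53, array([321., 200.]), array([ 0.531, -0.008,  0.258]))]
sq 110 [ 0.388 -0.298  0.033] [ 0.437 -0.247  0.049]
rd 84 [ 0.552 -0.293  0.033] [ 0.6   -0.244  0.049]
```

View pics/t4.png

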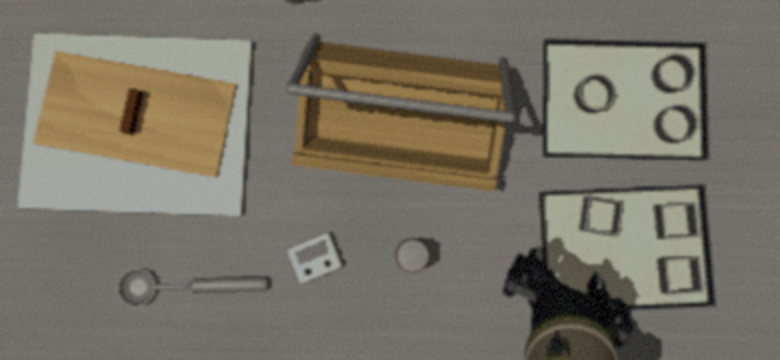

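```bash
python3 -c "
from h import *
print(workorder.hand_in()); st()"
```

```text
the job is handed in; nothing more can be done
None
the job is handed in; nothing more can be done
```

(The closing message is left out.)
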